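Rack the presenter wands battery end down

TASK

Put away the presenter wands that lie on the desk: lay each one lengthwise in a bay of its own in the sloping charging rack, resting on both saddles with its heavy battery end down against the foot stop. Both ends look alike, so lift each wand at mid-length to feel which end is the heavy one. Any bay will do; leave the phone, the mug and the round speaker where they are.

Things in the scene. Friction and masses are not known exactly. Their poses are not given: they have to be found in the camera images.
- rack: grey charging rack fixed to the desk, 140 x 330 mm on plan. Origin on its underside, 12 mm behind the centre; x level from the low front to the high back, y along the row of bays, z up. Five parallel bays 62 mm apart rise to the back at 40 degrees to the desk, each a lower and an upper saddle with their floors in one plane; between the saddles 72 mm of length is open, so fingers can pass beside a wand's middle
- bay_1 (a point): bay 1 (1 at the most negative rack y): where a wand's middle lies when seated, 80 mm up the slope from the foot stop (22 mm tall) and 14 mm off the saddle floor. Ribs 20 mm wide and 17 mm tall stand beside the saddles and leave 42 mm clear for a wand; a wand let go higher up may not slide all the way down to the stop
- bay_2 (a point): bay 2 (1 at the most negative rack y): where a wand's middle lies when seated, 80 mm up the slope from the foot stop (22 mm tall) and 14 mm off the saddle floor. Ribs 20 mm wide and 17 mm tall stand beside the saddles and leave 42 mm clear for a wand; a wand let go higher up may not slide all the way down to the stop
- bay_3 (a point): bay 3 (1 at the most negative rack y): where a wand's middle lies when seated, 80 mm up the slope from the foot stop (22 mm tall) and 14 mm off the saddle floor. Ribs 20 mm wide and 17 mm tall stand beside the saddles and leave 42 mm clear for a wand; a wand let go higher up may not slide all the way down to the stop
- bay_4 (a point): bay 4 (1 at the most negative rack y): where a wand's middle lies when seated, 80 mm up the slope from the foot stop (22 mm tall) and 14 mm off the saddle floor. Ribs 20 mm wide and 17 mm tall stand beside the saddles and leave 42 mm clear for a wand; a wand let go higher up may not slide all the way down to the stop
- bay_5 (a point): bay 5 (1 at the most negative rack y): where a wand's middle lies when seated, 80 mm up the slope from the foot stop (22 mm tall) and 14 mm off the saddle floor. Ribs 20 mm wide and 17 mm tall stand beside the saddles and leave 42 mm clear for a wand; a wand let go higher up may not slide all the way down to the stop
- wand_1: presenter wand: pale bar 160 mm long, 28 x 28 mm section, both capped ends exactly alike. 0.27 to 0.37 kg, mostly a battery hidden in one end: it balances about 40 mm from the middle. Origin at its middle, x along its length; which end of x is heavy is not told and differs from wand to wand. Four or all of the five wands are present, lying flat at the start
- wand_2: presenter wand: pale bar 160 mm long, 28 x 28 mm section, both capped ends exactly alike. 0.27 to 0.37 kg, mostly a battery hidden in one end: it balances about 40 mm from the middle. Origin at its middle, x along its length; which end of x is heavy is not told and differs from wand to wand. Four or all of the five wands are present, lying flat at the start
- wand_3: presenter wand: pale bar 160 mm long, 28 x 28 mm section, both capped ends exactly alike. 0.27 to 0.37 kg, mostly a battery hidden in one end: it balances about 40 mm from the middle. Origin at its middle, x along its length; which end of x is heavy is not told and differs from wand to wand. Four or all of the five wands are present, lying flat at the start
- wand_4: presenter wand: pale bar 160 mm long, 28 x 28 mm section, both capped ends exactly alike. 0.27 to 0.37 kg, mostly a battery hidden in one end: it balances about 40 mm from the middle. Origin at its middle, x along its length; which end of x is heavy is not told and differs from wand to wand. Four or all of the five wands are present, lying flat at the start
- wand_5: presenter wand: pale bar 160 mm long, 28 x 28 mm section, both capped ends exactly alike. 0.27 to 0.37 kg, mostly a battery hidden in one end: it balances about 40 mm from the middle. Origin at its middle, x along its length; which end of x is heavy is not told and differs from wand to wand. Four or all of the five wands are present, lying flat at the start
- speaker_puck: black conference speaker, a disc 111 mm across and 27 mm tall; bystander. Origin at the centre of its underside. Over it and behind it hangs the fixed monitor panel, 0.11 to 0.47 m above the desk, from x 0.59, y -0.12 (its end nearest the robot) to about x 0.99, y 0.56: swing past it on the robot side
- phone: black phone lying flat, 148 x 72 x 9 mm; bystander. Origin at the centre of its underside
- mug: blue mug, 92 mm across, 95 mm tall; bystander. Origin at the centre of its underside

How it is judged (in metres and radians):
At the end, for the whole second after the job is handed in: Every wand present lies at rest in a bay of its own, its battery (centred 53 mm from its middle) at the low end: its middle within 22 mm of the bay's point, its length 30 to 50 degrees off level ((distance between wand_1 and bay_1 below 0.022 m or distance between wand_1 and bay_2 below 0.022 m or distance between wand_1 and bay_3 below 0.022 m or distance between wand_1 and bay_4 below 0.022 m or distance between wand_1 and bay_5 below 0.022 m) and height (world z) of each of wand_1_c1, wand_2_c1, wand_3_c1, wand_4_c1, wand_5_c1 below 0.09 m and angle between the x axis of wand_1 and the x axis of rack, either way round between 0.52 and 0.87 rad and linear speed of each of wand_1, wand_2, wand_3, wand_4, wand_5 below 0.03 m/s and (distance between wand_2 and bay_1 below 0.022 m or distance between wand_2 and bay_2 below 0.022 m or distance between wand_2 and bay_3 below 0.022 m or distance between wand_2 and bay_4 below 0.022 m or distance between wand_2 and bay_5 below 0.022 m) and angle between the x axis of wand_2 and the x axis of rack, either way round between 0.52 and 0.87 rad and (distance between wand_3 and bay_1 below 0.022 m or distance between wand_3 and bay_2 below 0.022 m or distance between wand_3 and bay_3 below 0.022 m or distance between wand_3 and bay_4 below 0.022 m or distance between wand_3 and bay_5 below 0.022 m) and angle between the x axis of wand_3 and the x axis of rack, either way round between 0.52 and 0.87 rad and (distance between wand_4 and bay_1 below 0.022 m or distance between wand_4 and bay_2 below 0.022 m or distance between wand_4 and bay_3 below 0.022 m or distance between wand_4 and bay_4 below 0.022 m or distance between wand_4 and bay_5 below 0.022 m) and angle between the x axis of wand_4 and the x axis of rack, either way round between 0.52 and 0.87 rad and (distance between wand_5 and bay_1 below 0.022 m or distance between wand_5 and bay_2 below 0.022 m or distance between wand_5 and bay_3 below 0.022 m or distance between wand_5 and bay_4 below 0.022 m or distance between wand_5 and bay_5 below 0.022 m) and angle between the x axis of wand_5 and the x axis of rack, either way round between 0.52 and 0.87 rad); the robot touches nothing.
It fails at once if the round speaker is shifted by more than 3 cm (distance of speaker_puck from where it was at the start of the episode above 0.03 m).
It fails at once if the phone is shifted by more than 3 cm (distance of phone from where it was at the start of the episode above 0.03 m).
It fails at once if the mug is shifted by more than 3 cm (distance of mug from where it was at the start of the episode above 0.03 m).
Of wand_1, wand_2, wand_3, wand_4, wand_5 only 4 to 5 are there at a start; the rules pass over those that are not, and their reading is None.
At some moment in a run one of wand_1, wand_2, wand_3, wand_4, wand_5 may be knocked a few centimetres aside while the robot is not near it.
Once in a run the grip may slacken for a moment while it holds something.
It also fails if it takes over 210 s, if anything falls off the work surface, if the arm or the gripper's body presses on something with over 40 N, if the wrist force passes 120 N, or if a joint passes its speed limit or range.

ROBOT

A 6-joint arm with a two-finger parallel gripper is mounted at the origin on a cart in front of the work surface, level with it; the furniture and walls round the work are solid. World frame = base frame: x ahead of the robot, y to its left, z up, the work surface at z = 0. Lengths are in mm, angles in rad, forces in N, time in s.
With the tool pointing down it reaches from about 275 to 1000 mm from the base axis. Payload 8.4 kg.
Tool frame: the origin (TCP) lies on the centre line of the jaws, within the pads' length; the fingertips stand r.tip_reach ahead of it and the grasp point (between the pads) lies 3 mm ahead of it (r.tip_reach is the distance from the TCP to the fingertips, in mm); z points along the fingers, y is the direction in which the jaws open and shut (so a half turn about z gives the same grasp; the last joint's range is limited). The gripper opens to 85 mm and grips with 20 to 120 N. Pads are 22 mm wide; open, the fingers measure 114 mm over their backs; the gripper's body (76 mm by 85 mm) begins 54 mm behind the grasp point. The pads swing forward as they close: fully open they stand 13 mm farther back than shut.
Start: joints at [1.2, 0.353, 1.633, -0, 1.155, -0.002], TCP at [225.309, 582.978, 225.981] pointing down, gripper open.
Joint ranges: [-2.63, 2.63], [-0.92, 2.1], [0.06, 2.66], [-1.3, 4.44], [0, 2.69], [-3.02, 3.02]. Speed limits (rad/s): [2.22, 2.22, 2.79, 3.14, 3.14, 3.14].

INTERFACE

Orientations are given as [roll, pitch, yaw] about the fixed x, y, z axes, in that order (R = Rz(yaw) Ry(pitch) Rx(roll)).
In Python, from rig import sense, optics, r, nets gives the robot as it stands. The module is installed in compiled form; this text tells all that it offers.
- The arm moves only by the tool carry_out, never from a script. Its argument "increments" is a list that holds one entry, the list of rows, each a list of 6 numbers: the shift along the tool's x, y, z normalised to -1 to 1, where 1 is 40 cm, then the turn, a rotation vector about the tool's x, y, z normalised to -1 to 1, where 1 is 60 degrees. A call has 1 to 5 rows; each row is the pose to reach, as a shift and turn from the pose commanded when the call began, along the tool's axes at that moment; what a row does not reach only later rows make up. A row lasts 1/12 s, in which the tool goes at most 41.7 mm and 7.16 degrees, less where a joint would pass 70% of its speed; a pose out of reach is approached as far as the arm can. A call with a number of a shift or a turn outside -1 to 1 is refused whole. A call with a gripper value outside its range is refused whole. "hand" is the closure, from 0 (fully open) to 1 (shut), set as the call begins (left out, the last holds). The fingers move at their own pace and stop on an object; "squeeze" is the grip in N (left out, the last holds). Time passes only in rows, so rows that repeat a pose let the fingers close. It gives the time, the measured TCP pose, the force and the opening at its end, in the units of the state.
- sense(): the state, without advancing time (a new reading comes with each control period).
- optics.grab_frame(name): name is "scene" or "top" or "wrist"; returns a dict with "img" (400x640x3 uint8, red, green, blue), "range_z" (400x640 float32, mm along the optical axis (not along the pixel's ray), 0 where there is no reading), "fov_y" (degrees; the focal length in pixels is half the picture's height over the tangent of half this angle, whatever the lens; pixels are square), "cx", "cy" (the principal point, pixels), "R" (3x3) and "t" (3): a world point X has camera coordinates R X + t. Camera axes: x right, y down, z forward; pixel columns grow to the right and rows downward; lengths in mm; the calibration is good to about 2 mm. A picture is of the moment at which its call begins.
- r.sign_off(): hands the job in, once; it reports no verdict.
Trained networks look in the newest picture that a camera, given by its name, has taken for a name from the list of things; names that differ only in an ending like _2 or _b are one class to them, and where a whole thing is asked for, a point or a joint stands for the part that bears it (a point fixed in the world has none). Each returns a list of dicts, best first, with "confidence" (0 to 1); they miss things now and then, are a little off and sometimes report something else, mostly with a low value. They report only what shows in the picture. A call takes as long as a camera call.
- nets.trace(target, camera): "mask" (400x640 bool, what is visible of it).
- nets.tip_of(target, camera): "point" ([x, y, z] in mm, in world coordinates, good to about 4 mm: a listed point, or the origin of a listed thing).
The state is a dict: "clock": time; "qpos": joint angles; "qvel": joint speeds; "joint_efforts": joint torques, N m; "eef_pos": TCP position; "tcp_rot": TCP orientation; "contact_force": force on the tool from outside, world axes, zero at the start; "wrist_torque": the same for the moment, N m; "opening": opening from 0.0 (shut) to 1.0 (fully open).
Only numpy, scipy, OpenCV 4.12 (cv2) and the standard library are available. Lean on these libraries where they do the work, as an engineer would, in place of code of your own. Each camera call takes 0.05 s, during which the arm holds its last target.

## Working session

There is one attempt and no reset: what is moved stays moved. The work goes in short steps, Python scripts to look and compute and a tool call to move; the robot and the scene stay as the last step left them, time stands still between calls to the robot, and variables do not carry over. Pictures are saved under pics/ and viewed, and the job is handed in when it is done.

Besides the shell and the picture viewer there is one more tool, called as name(argument=value, ...) on one line, values as JSON. carry_out: Moves the arm, as the interface text tells. Its arguments: {"type":"object","properties":{"increments":{"type":"array","items":{"type":"array","items":{"type":"array","items":{"type":"number","minimum":-1,"maximum":1}}}},"hand":{"type":"number"},"squeeze":{"type":"number"}},"required":["increments"]}

```bash
mkdir -p pics; cat > h.py <<'E'
import numpy as np,cv2
from rig import sense,optics,r,nets
from scipy.spatial.transform import Rotation as Ro
def save(n,f): cv2.imwrite('pics/'+n+'.png',cv2.cvtColor(f['img'],cv2.COLOR_RGB2BGR))
def cloud(f):
    h,w=f['range_z'].shape; F=h/2/np.tan(np.radians(f['fov_y'])/2)
    u,v=np.meshgrid(np.arange(w),np.arange(h)); z=f['range_z'].astype(float)
    P=np.stack([(u-f['cx'])/F*z,(v-f['cy'])/F*z,z],-1)
    return (P-np.array(f['t']))@np.array(f['R'])
E
python3 - <<'E'
from h import *
print(sense(),r.tip_reach)
for n in ['scene','top']:
    f=optics.grab_frame(n);save(n+'0',f);print(n,f['R'],f['t'],f['fov_y'],f['cx'],f['cy'])
    for t in ['wand_1','rack','bay_1','phone','mug','speaker_puck']:
        print(t,[(np.round(d['point']),round(d['confidence'],2)) for d in nets.tip_of(t,n)])
E
```

```text
{'clock': 0.0, 'qpos': array([ 1.19956718e+00,  3.53632391e-01,  1.63415369e+00,  5.31733207e-05,
        1.15521324e+00, -2.39213437e-03]), 'qvel': array([ 6.02222349e-04,  4.22847365e-04,  9.62556791e-05, -5.30056076e-04,
        2.20339095e-03,  1.25143966e-05]), 'joint_efforts': array([ 3.20103791e-03, -6.05273366e+01, -3.42058754e+01,  3.56296532e-04,
        9.73213348e-03,  1.00324638e-05]), 'eef_pos': array([225.13049026, 582.51009339, 225.26317099]), 'tcp_rot': array([-3.14018611e+00, -5.19818135e-05,  2.77273410e+00]), 'contact_force': array([-0.07116122,  0.18050841,  0.46983748]), 'wrist_torque': array([0.01563945, 0.00070243, 0.00089638]), 'opening': 0.9978770117482748} 22.0
scene [[ 0.61638104 -0.78720924 -0.01939113]
 [-0.56163691 -0.42223189 -0.71153651]
 [ 0.55194057  0.44946839 -0.7023815 ]] [-313.82591612  333.250383   1269.28563083] 45.43180351411009 330.358214122188 191.6201017136072
wand_1 [(array([ 447., -352.,   11.]), 0.96), (array([ 582., -395.,   17.]), 0.95), (array([ 476., -190.,   15.]), 0.73), (array([ 463., -267.,   14.]), 0.67), (array([ 629., -293., 
[... 560 characters left out ...]
678341]
 [ 0.11679826 -0.00251949 -0.99315247]] [ -26.88235173  520.87113457 1294.05382954] 54.5734760255997 319.2767887060119 198.1010047434806
wand_1 [(array([ 480., -188.,   10.]), 0.86), (array([ 464., -266.,   13.]), 0.81), (array([ 584., -398.,   14.]), 0.74), (array([ 629., -299.,   16.]), 0.74), (array([ 446., -348.,   16.]), 0.58)]
rack [(array([552., 246.,   2.]), 0.62)]
bay_1 [(array([540., 260.,  96.]), 0.9), (array([507., 200.,  96.]), 0.85), (array([473., 147.,  98.]), 0.83), (array([566., 305.,  94.]), 0.72), (array([596., 363.,  90.]), 0.68)]
phone [(array([ 264., -270.,   -3.]), 0.9)]
mug [(array([ 762., -204.,    1.]), 0.67)]
speaker_puck [(array([630.,  84.,   1.]), 0.63)]
```

View pics/scene0.png

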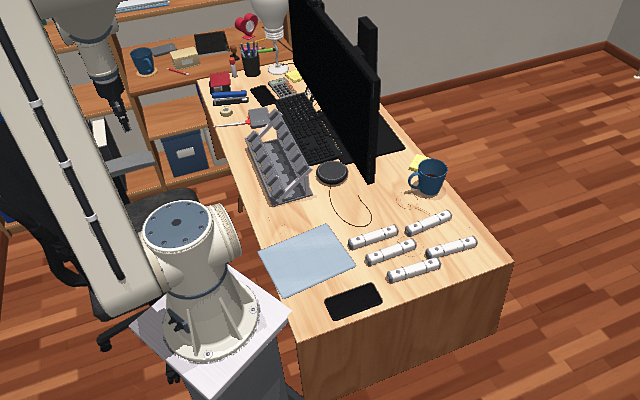

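View pics/top0.png

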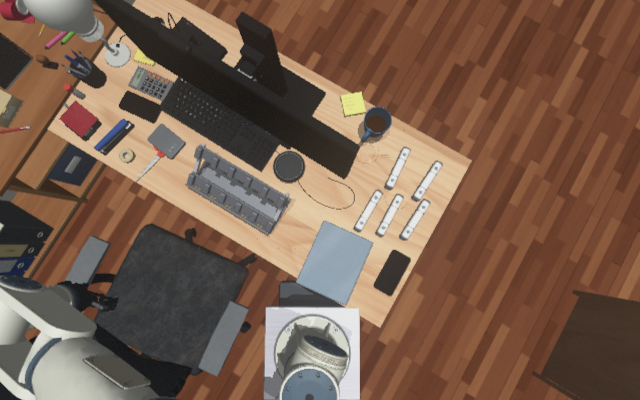

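The pictures show five white wands in scene at about (372,237), (390,251), (428,222), (451,246), (413,269). The rack is at (278,155), the puck at (332,173), the mug at (430,175) and the phone at (354,301). Next I'll measure them.

```bash
cat >> h.py <<'E'
def wands(cams=('top','scene')):
    out=[]
    for n in cams:
        f=optics.grab_frame(n); P=cloud(f)
        for d in nets.trace('wand_1',n):
            m=cv2.erode(d['mask'].astype(np.uint8),np.ones((2,2)))>0
            Q=P[m]; Q=Q[(f['range_z'][m]>0)]
            if len(Q)<20: continue
            Q=Q[(Q[:,2]>20)&(Q[:,2]<40)]
            if len(Q)<20: continue
            rect=cv2.minAreaRect(Q[:,:2].astype(np.float32))
            (cx,cy),(w,h),a=rect
            b=cv2.boxPoints(rect); e=b[1]-b[0]; e2=b[2]-b[1]
            if np.linalg.norm(e2)>np.linalg.norm(e): e=e2
            ang=np.degrees(np.arctan2(e[1],e[0])); ang=(ang+90)%180-90
            out.append((n,d['confidence'],cx,cy,ang,max(w,h),min(w,h),np.median(Q[:,2])))
    return out
E
python3 - <<'E'
from h import *
for w in wands(): print(w[0],np.round(w[1:],2))
b={}
for n in ['top','scene']:
  for _ in range(3):
    optics.grab_frame(n)
    for d in nets.tip_of('bay_1',n):
        p=np.array(d['point']); 
        k=round(((p[:2]-[537,257])@[.497,.868])/62)
        b.setdefault(k,[]).append(p)
c={k:np.mean(v,0) for k,v in b.items()}
for k in sorted(c): print(k,c[k].round(1),len(b[k]))
A=np.array([[k,*p] for k,v in b.items() for p in v])
co=np.polyfit(A[:,0],A[:,1:],1);print(co, np.degrees(np.arctan2(co[0,1],co[0,0])))
# rack orientation from top depth
f=optics.grab_frame('top');P=cloud(f);
for d in nets.trace('rack','top')[:1]:
    Q=P[d['mask']];Q=Q[Q[:,2]>10]; print(d['confidence'],cv2.minAreaRect(Q[:,:2].astype(np.float32)),Q[:,2].max())
E
```

```text
top [   0.96  581.84 -397.53  -34.04  151.8    26.32   28.39]
top [   0.92  464.13 -265.64  -27.72  152.18   27.4    28.06]
top [   0.81  628.26 -296.32  -25.86  155.82   26.66   28.21]
top [   0.58  478.54 -193.87  -30.81  152.23   23.81   28.06]
top [4.8000e-01 5.3237e+02 2.5020e+02 6.0550e+01 3.1958e+02 1.1528e+02
 3.6670e+01]
scene [   0.97  620.82 -295.66  -25.51  155.76   25.5    27.8 ]
scene [   0.93  470.72 -192.88  -28.84  156.99   25.89   27.59]
scene [   0.92  457.09 -265.59  -28.67  157.65   26.49   27.86]
scene [   0.87  439.93 -350.75  -33.62  154.2    24.06   27.87]
scene [   0.79  574.2  -395.26  -33.17  152.1    24.95   27.84]
-9 [ 584.3 -396.8   14. ] 1
-7 [ 628.9 -296.4   17.5] 1
-2 [474.6 147.2  95.5] 6
-1 [505.1 203.   94.6] 5
0 [534.6 255.7  98.8] 6
1 [567.8 309.3  95. ] 5
2 [596.6 364.8  93.6] 6
[[  4.2557578   68.21229569   6.54260773]
 [542.68640416 252.21322437  93.71939079]] 86.42994981099781
0.66 ((500.93341064453125, 183.61460876464844), (488.50469970703125, 149.65109252929688), 60.39202117919922) 1346.106079120835
```

```bash
cat >> h.py <<'E'
def Rt(rpy): return Ro.from_euler('xyz',rpy).as_matrix()
def down(yawdeg): return Ro.from_euler('xyz',[np.pi,0,np.radians(yawdeg)]).as_matrix()
RY=-29.5
def bayR(flip,tilt=40):
    # tool z into slope, tool x up-slope (flip=0) or down-slope (1)
    c,s=np.cos(np.radians(RY)),np.sin(np.radians(RY)); rx=np.array([c,s,0])
    t=np.radians(tilt); z=np.sin(t)*rx+np.array([0,0,-np.cos(t)]); x=np.cos(t)*rx+np.array([0,0,np.sin(t)])
    if flip: x=-x
    return np.stack([x,np.cross(z,x),z],1)
def bay(k): return np.array([535.7,255.9,95.0])+(k-3)*62*np.array([-np.sin(np.radians(RY)),np.cos(np.radians(RY)),0])
def inc(p,R,show=True):
    s=sense();p0=s['eef_pos'];R0=Rt(s['tcp_rot'])
    d=R0.T@(np.array(p)-p0)/400; v=Ro.from_matrix(R0.T@R).as_rotvec()/np.radians(60)
    n=max(1,np.abs(v).max()+1e-9,np.abs(d).max())
    print('inc',np.round(np.r_[d,v]/n,3).tolist(),'frac',round(1/n,2),'rows',np.ceil(max(np.linalg.norm(d)*400/41.7,np.linalg.norm(v)*60/7.16)))
    return s
E
python3 -c "
from h import *
inc([475,-193,150],down(150))"
```

```text
inc [-0.809, -1.0, 0.12, 0.0, -0.0, 0.093] frac 0.63 rows 20.0
```

carry_out(increments=[[[-0.8,-1,0.05,0,0,0.09],[-0.8,-1,0.05,0,0,0.09],[-0.8,-1,0.05,0,0,0.09],[-0.8,-1,0.05,0,0,0.09],[-0.8,-1,0.05,0,0,0.09]]], hand=0.3, squeeze=120)

```text
clock: 2.02
eef_pos: [288.1, 382.7, 217.8]
tcp_rot: [3.141, 0.0, 2.679]
contact_force: [1.1, -0.2, 0.3]
opening: 0.702
```

```bash
python3 -c "
from h import *
s=inc([475,-193,150],down(150));print(s)"
```

```text
inc [-0.982, -1.0, 0.157, 0.0, 0.0, 0.054] frac 0.93 rows 15.0
{'clock': 2.0167, 'qpos': array([ 9.22480042e-01,  1.33037970e-01,  1.94519627e+00, -1.44070932e-04,
        1.06312502e+00, -1.85844876e-01]), 'qvel': array([-0.81984125, -0.4644994 ,  0.60148985, -0.00608198, -0.14960846,
       -0.810184  ]), 'joint_efforts': array([  9.26772684, -38.97141695, -33.18748713,   0.32076105,
         0.40587304,   1.47291306]), 'eef_pos': array([288.09579078, 382.71037482, 217.75149345]), 'tcp_rot': array([3.14138655e+00, 1.66872771e-04, 2.67919125e+00]), 'contact_force': array([ 1.14757278, -0.15969451,  0.25649993]), 'wrist_torque': array([ 0.00082701, -0.02058348, -0.04070135]), 'opening': 0.7016601047063895}
```

carry_out(increments=[[[-0.98,-1,0.15,0,0,0.06],[-0.98,-1,0.15,0,0,0.06],[-0.98,-1,0.15,0,0,0.06],[-0.98,-1,0.15,0,0,0.06],[-0.98,-1,0.15,0,0,0.06]]])

```text
clock: 2.43
eef_pos: [351.9, 185.6, 195.8]
tcp_rot: [3.141, 0.001, 2.616]
contact_force: [1.3, -0.1, -0.7]
opening: 0.703
```

```bash
python3 -c "
from h import *
s=inc([475,-193,150],down(150));print(s['eef_pos'],s['qpos'],s['clock'])"
```

```text
inc [-0.741, -0.665, 0.114, 0.001, 0.001, -0.002] frac 1.0 rows 10.0
[351.856451   185.60996562 195.83449957] [ 4.81693088e-01  2.56369043e-02  2.12060010e+00 -6.30953182e-05
  9.94241382e-01 -5.63747775e-01] 2.4333
```

carry_out(increments=[[[-0.74,-0.66,0.11,0,0,0],[-0.74,-0.66,0.11,0,0,0],[-0.74,-0.66,0.11,0,0,0],[-0.74,-0.66,0.11,0,0,0],[-0.74,-0.66,0.11,0,0,0]]])

```text
clock: 2.85
eef_pos: [416.5, -11.6, 172.9]
tcp_rot: [3.141, 0.001, 2.616]
contact_force: [1.6, 0.9, 0.2]
opening: 0.698
```

```bash
python3 -c "
from h import *
s=inc([475,-193,150],down(150));print(s['eef_pos'],s['qpos'],s['clock'])"
```

```text
inc [-0.354, -0.319, 0.057, 0.001, 0.001, -0.002] frac 1.0 rows 5.0
[416.49949697 -11.55908828 172.89239772] [-3.13769903e-02  9.10445998e-02  2.11076902e+00  4.61548649e-05
  9.38607751e-01 -1.07629323e+00] 2.85
```

carry_out(increments=[[[-0.34,-0.305,0.055,0,0,0],[-0.34,-0.305,0.055,0,0,0],[-0.34,-0.305,0.055,0,0,0],[-0.34,-0.305,0.055,0,0,0],[-0.34,-0.305,0.055,0,0,0]]])

```text
clock: 3.27
eef_pos: [474.0, -187.7, 150.5]
tcp_rot: [-3.141, 0.002, 2.614]
contact_force: [0.7, 0.9, 0.4]
opening: 0.698
```

```bash
python3 -c "
from h import *
s=inc([475,-193,150],down(150));print(s['eef_pos'],s['qpos'],s['clock'])
f=optics.grab_frame('wrist');save('w1',f)
for w in wands(('wrist','top','scene')): print(w[0],np.round(w[1:],2))
"
```

```text
inc [-0.009, -0.01, 0.001, -0.001, 0.002, -0.004] frac 1.0 rows 1.0
[ 473.97174654 -187.71943387  150.51199718] [-3.79438831e-01  2.65402366e-01  1.94977813e+00 -1.11119612e-03
  9.24278405e-01 -1.42180910e+00] 3.2667
wrist [   0.9   462.12 -261.57  -28.63  156.06   27.27   26.54]
wrist [   0.87  448.08 -347.69  -33.47  158.41   26.69   26.49]
wrist [   0.62  603.31 -280.72  -25.45  105.95   26.1    26.55]
wrist [   0.62  478.56 -189.07  -30.52  156.85   27.05   26.56]
top [   0.77  609.46 -415.46  -33.2    84.94   22.02   28.82]
top [ 5.7000e-01  6.5230e+02 -3.0936e+02 -2.7290e+01  9.8390e+01  2.3980e+01
  2.8430e+01]
top [  0.56 532.91 249.39  61.09 322.14 119.9   36.69]
top [   0.53  420.72 -244.24  -31.37   56.97   24.22   27.89]
scene [   0.95  456.01 -264.85  -29.08  154.68   25.23   27.7 ]
scene [   0.87  443.56 -351.31  -33.13  159.52   27.55   28.09]
scene [   0.86  470.81 -193.11  -29.89  155.06   23.66   27.34]
scene [   0.78  576.89 -395.95  -33.89  155.84   28.69   27.89]
scene [   0.77  621.05 -295.41  -24.48  157.25   26.71   27.84]
```

View pics/w1.png

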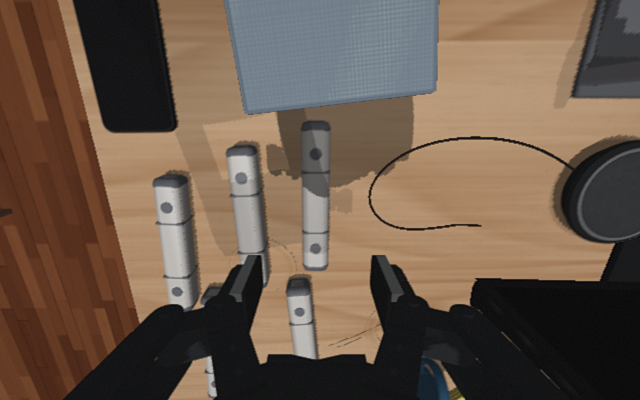

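The wrist view shows wand A at (316,195), wand B at (245,215) and wand C at (175,240). The fingers are clear of all three. Descending on A.

```bash
python3 -c "
from h import *
inc([478,-190,60],down(149.7))"
```

```text
inc [-0.023, -0.01, 0.227, 0.0, -0.0, 0.004] frac 1.0 rows 3.0
```

carry_out(increments=[[[-0.02,-0.01,0.1,0,0,0],[-0.02,-0.01,0.2,0,0,0],[-0.02,-0.01,0.27,0,0,0],[-0.02,-0.01,0.28,0,0,0],[-0.02,-0.01,0.28,0,0,0]]])

```text
clock: 4.03
eef_pos: [476.1, -189.3, 37.7]
tcp_rot: [-3.141, -0.004, 2.617]
contact_force: [-0.5, 0.0, 0.2]
opening: 0.698
```

```bash
python3 -c "
from h import *
s=inc([478,-190,27],down(149.7));print(s['eef_pos'],s['contact_force'])
f=optics.grab_frame('wrist');save('w2',f)"
```

```text
inc [-0.005, 0.001, 0.027, -0.0, -0.004, 0.004] frac 1.0 rows 1.0
[ 476.13661793 -189.28129135   37.72617594] [-0.45825754  0.0214689   0.1616835 ]
```

View pics/w2.png

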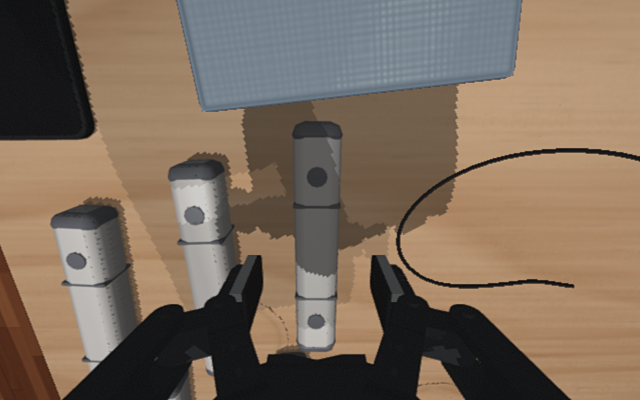

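carry_out(increments=[[[-0.004,0,0.027,0,0,0],[-0.004,0,0.027,0,0,0],[-0.004,0,0.027,0,0,0]]])

```text
clock: 4.33
eef_pos: [479.5, -191.6, 28.8]
tcp_rot: [3.141, 0.001, 2.616]
contact_force: [-0.0, -0.2, -0.1]
opening: 0.699
```

carry_out(increments=[[[0,0,0,0,0,0],[0,0,0,0,0,0],[0,0,0,0,0,0],[0,0,0,0,0,0],[0,0,0,0,0,0]]], hand=1, squeeze=100)

```text
clock: 4.75
eef_pos: [478.8, -191.6, 28.1]
tcp_rot: [3.142, 0.0, 2.616]
contact_force: [0.0, 0.1, 0.3]
opening: 0.005
```

carry_out(increments=[[[0,0,0,0,0,0],[0,0,0,0,0,0],[0,0,0,0,0,0]]])

```text
clock: 5.0
eef_pos: [478.7, -191.5, 27.9]
tcp_rot: [-3.142, -0.0, 2.616]
contact_force: [0.4, -0.3, -0.8]
opening: 0.001
```

carry_out(increments=[[[0,0,-0.05,0,0,0],[0,0,-0.1,0,0,0],[0,0,-0.15,0,0,0],[0,0,-0.15,0,0,0],[0,0,-0.15,0,0,0]]])

```text
clock: 5.42
eef_pos: [479.6, -191.8, 88.7]
tcp_rot: [3.141, 0.002, 2.616]
contact_force: [-0.1, -0.1, 0.3]
opening: 0.0
```

```bash
python3 -c "
from h import *
s=sense();print(s)
f=optics.grab_frame('wrist');save('w3',f);s=sense();print(s['wrist_torque'],s['contact_force'])
f=optics.grab_frame('scene');save('s3',f)"
```

```text
{'clock': 5.4167, 'qpos': array([-3.83358895e-01,  3.66299520e-01,  1.97953528e+00,  3.32652929e-05,
        7.93406228e-01, -1.42825315e+00]), 'qvel': array([-0.00095322,  0.0287311 ,  0.02195644, -0.00034229, -0.00924756,
        0.00049719]), 'joint_efforts': array([ 1.04633245e-04, -5.38915873e+01, -2.59254920e+01, -1.81465298e-04,
        1.46593982e-01,  1.00756199e-05]), 'eef_pos': array([ 479.5553499 , -191.78446933,   88.73740641]), 'tcp_rot': array([3.14123505e+00, 2.32440414e-03, 2.61566686e+00]), 'contact_force': array([-0.1340888 , -0.12564169,  0.30179265]), 'wrist_torque': array([ 0.01853069, -0.0079913 , -0.01783313]), 'opening': 0.00013008555262363018}
[ 0.02372556 -0.00092341  0.00456828] [-0.75562862 -0.69245566 -0.16087444]
```

View pics/w3.png

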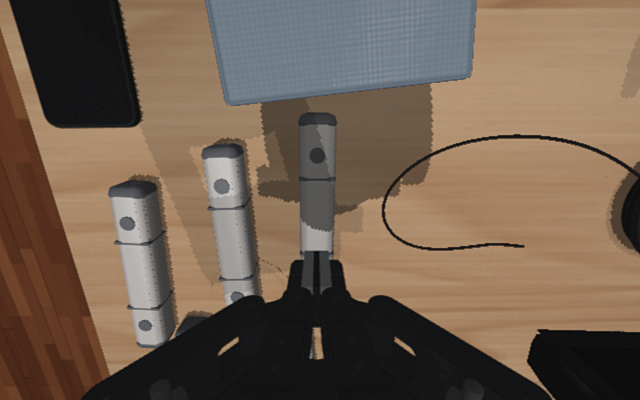

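View pics/s3.png

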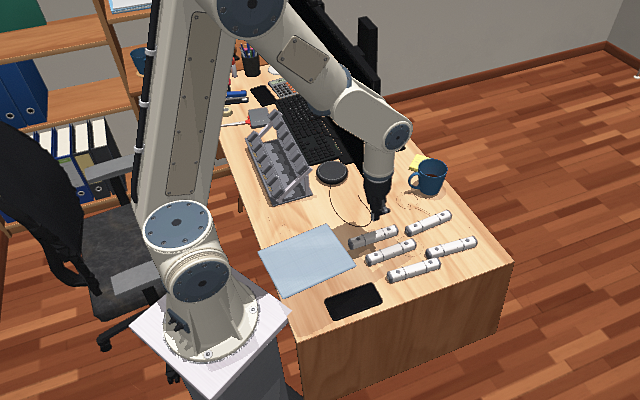

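```bash
python3 -c "
from h import *
s=sense()
f=optics.grab_frame('wrist');P=cloud(f)
print(s['eef_pos'])
for v,u in [(265,305),(265,330),(275,305),(285,300),(300,300),(250,318),(258,310),(258,325),(240,318),(150,318)]: print(v,u,P[v,u].round(1),f['img'][v,u])
R0=Rt(s['tcp_rot']);L=(P-s['eef_pos'])@R0
m=(f['range_z']>0)&(np.abs(L[...,0])<80)&(np.abs(L[...,1])<60)&(L[...,2]<45)
print('max L z',np.percentile(L[m][:,2],[50,90,95,99,100]))
i=np.argsort(-L[m][:,2])[:10];print(L[m][i].round(1))
print(-f['R'].T@f['t'],R0.T@(-f['R'].T@f['t']-s['eef_pos']),R0.T@f['R'].T)
"
```

```text
[ 478.33291654 -191.31159833   87.28623428]
265 305 [ 467.  -190.5  110.6] [59 60 60]
265 330 [ 476.5 -181.3  104.5] [34 34 35]
275 305 [ 467.  -190.1  120. ] [59 60 61]
285 300 [ 468.9 -193.8  122.8] [20 21 21]
300 300 [ 465.8 -190.9  139.2] [16 18 21]
250 318 [ 500.6 -201.9   27.1] [126 124 122]
258 310 [ 468.  -188.4  103.8] [59 60 59]
258 325 [ 471.7 -181.6  104.2] [60 60 60]
240 318 [ 492.9 -197.5   27. ] [166 164 160]
150 318 [ 430.8 -161.5   27.9] [59 59 60]
max L z [-77.63056058 -52.47856082 -41.11590206 -17.2931796   -7.7984179 ]
[[ 9.9  6.5 -7.8]
 [10.1 -3.4 -8.2]
 [10.1 -1.2 -8.3]
 [10.2 -0.6 -8.3]
 [10.2  1.  -8.4]
 [10.2  5.4 -8.4]
 [10.2  4.8 -8.5]
 [10.4 -3.9 -8.8]
 [10.4 -1.7 -8.8]
 [10.4  7.  -8.9]]
[ 407.51913889 -149.4960856   234.19536854] [  82.34602902    0.60375943 -146.84750225] [[-1.14314132e-03 -9.46961518e-01 -3.21344949e-01]
 [ 9.99999332e-01 -1.02837438e-03 -5.26878016e-04]
 [ 1.68470292e-04 -3.21345337e-01  9.46962062e-01]]
```

```bash
python3 -c "
from h import *
f=optics.grab_frame('scene');P=cloud(f)
s=sense();p=s['eef_pos']
F=200/np.tan(np.radians(f['fov_y'])/2)
for q in [p,p-[0,0,22],p+[0,0,8]]:
    c=f['R']@q+f['t'];print(c[:2]/c[2]*F+[f['cx'],f['cy']],c[2])
m=(f['range_z']>0)&(np.abs(P[...,0]-p[0])<60)&(np.abs(P[...,1]-p[1])<60)&(P[...,2]>40)
print(np.percentile(P[m][:,2],[0,1,5,50]),P[m][np.argmin(P[m][:,2])], np.median(P[m],0))
cv2.imwrite('pics/s3c.png',cv2.resize(f['img'][170:270,310:470,::-1],None,fx=5,fy=5))"
```

```text
[375.04935609 220.44052724] 1386.1758388853746
[374.70206166 225.45836925] 1401.628231908175
[375.17757252 218.58800747] 1380.5567868770836
[ 90.44973819 112.24446806 160.43666786 333.83022977] [ 471.74164046 -191.65050138   90.44973819] [ 445.7156257  -216.81323787  333.83022977]
```

View pics/s3c.png

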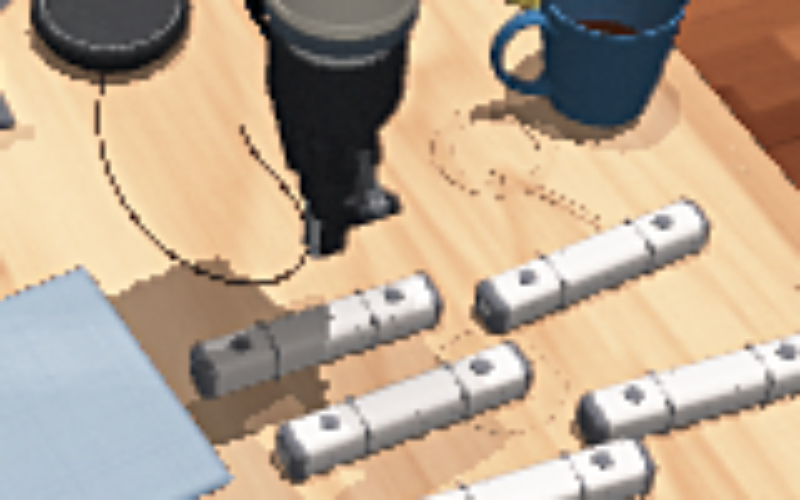

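The scene crop shows the fingertips at about (375,221), which is where the reported TCP projects. So the real tips stand about 25 mm farther back than `tip_reach` says, and the jaws closed above the wand. I'll reopen and go lower in guarded steps.

carry_out(increments=[[[0,0,0,0,0,0],[0,0,0,0,0,0],[0,0,0.05,0,0,0],[0,0,0.1,0,0,0],[0,0,0.15,0,0,0]]], hand=0.35)

```text
clock: 6.03
eef_pos: [479.0, -191.6, 27.2]
tcp_rot: [3.142, 0.001, 2.616]
contact_force: [-1.5, -0.4, -0.5]
opening: 0.651
```

carry_out(increments=[[[0,0,0.02,0,0,0],[0,0,0.04,0,0,0],[0,0,0.045,0,0,0],[0,0,0.045,0,0,0]]])

```text
clock: 6.37
eef_pos: [478.7, -191.4, 9.7]
tcp_rot: [-3.141, -0.001, 2.616]
contact_force: [0.3, 0.1, -0.4]
opening: 0.645
```

```bash
cat >> h.py <<'E'
def tips():
    f=optics.grab_frame('wrist');s=sense();P=cloud(f);R0=Rt(s['tcp_rot']);L=(P-s['eef_pos'])@R0
    dark=f['img'].max(-1)<110
    out=[]
    for a,b in [(200,318),(318,440)]:
        m=(f['range_z']>0)&dark&(np.abs(L[...,0])<20)&(np.abs(L[...,1])<60)&(L[...,2]<5); m[:,:a]=0;m[:,b:]=0
        Q=L[m]; 
        if len(Q): print('tip',Q[np.argsort(-Q[:,2])[:4]].round(1).tolist())
    return f
E
python3 -c "
from h import *
f=tips();save('w4',f);s=sense();print(s['eef_pos'],s['contact_force'])"
```

```text
tip [[11.8, -56.6, 4.8], [-4.8, -56.6, 4.7], [2.8, -56.9, 4.6], [11.9, -57.1, 4.6]]
tip [[6.3, 28.6, -6.9], [5.2, 28.7, -7.2], [-3.1, 28.6, -7.2], [-6.0, 28.7, -7.7]]
[ 479.07076254 -191.59679405   10.21964385] [-0.26824018 -0.17328218 -0.20744471]
```

View pics/w4.png

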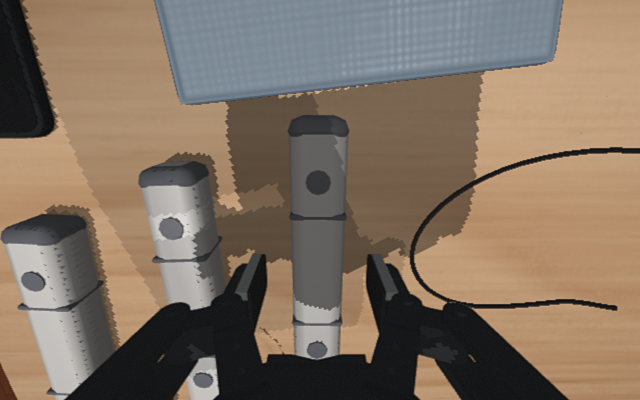

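carry_out(increments=[[[0,0,0.012,0,0,0],[0,0,0.024,0,0,0],[0,0,0.024,0,0,0]]])

```text
clock: 6.67
eef_pos: [478.7, -191.4, -0.0]
tcp_rot: [-3.142, -0.0, 2.616]
contact_force: [-0.1, -0.9, -0.2]
opening: 0.645
```

carry_out(increments=[[[0,0,0,0,0,0],[0,0,0,0,0,0],[0,0,0,0,0,0],[0,0,0,0,0,0],[0,0,0,0,0,0]]], hand=1, squeeze=100)

```text
clock: 7.08
eef_pos: [479.0, -191.5, 0.9]
tcp_rot: [3.141, 0.0, 2.615]
contact_force: [-1.6, 1.9, 6.0]
opening: 0.303
```

carry_out(increments=[[[0,0,-0.05,0,0,0],[0,0,-0.1,0,0,0],[0,0,-0.2,0,0,0],[0,0,-0.2,0,0,0],[0,0,-0.2,0,0,0]]])

```text
clock: 7.5
eef_pos: [480.2, -192.1, 82.1]
tcp_rot: [3.141, 0.004, 2.616]
contact_force: [-0.6, 0.4, -3.5]
opening: 0.305
```

```bash
python3 -c "
from h import *
f=tips();save('w5',f);s=sense();print(s['eef_pos'],s['contact_force'],s['wrist_torque'])
T=Rt(s['tcp_rot']);print('tool frame torque',T.T@s['wrist_torque'])
f=optics.grab_frame('scene');save('s5',f)"
```

```text
tip [[8.9, -16.8, -9.8], [9.1, -14.6, -10.2], [9.1, -18.4, -10.3], [9.2, -17.9, -10.3]]
tip [[8.7, 19.8, -9.5], [8.8, 18.7, -9.8], [8.8, 16.5, -9.8], [9.0, 17.0, -10.1]]
[ 479.01566647 -191.58516991   80.62922915] [ 0.32854553 -0.09569825 -3.71431231] [-0.10127907 -0.09398485  0.01132221]
tool frame torque [ 0.04040162 -0.13212262 -0.01140681]
```

View pics/w5.png

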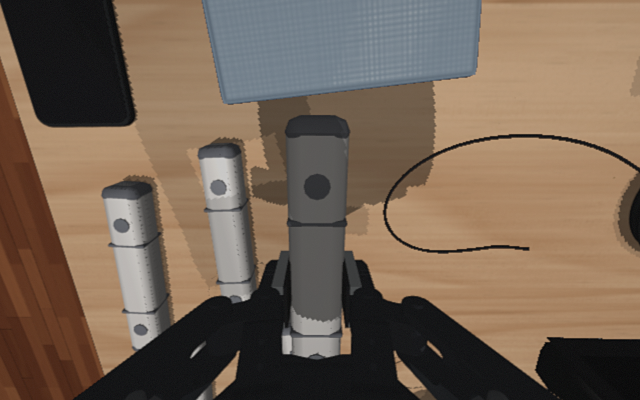

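View pics/s5.png

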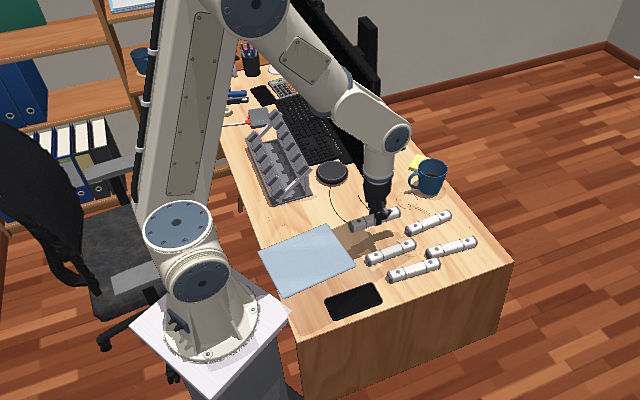

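```bash
cat > k.py <<'E'
from h import *
from scipy.optimize import least_squares
D=[([1.19956718,.353632391,1.63415369,0,1.15521324,-.00239],[225.1305,582.5101,225.2632]),
([.92248,.133038,1.945196,0,1.063125,-.185845],[288.0958,382.7104,217.7515]),
([.481693,.0256369,2.1206,0,.994241,-.563748],[351.8565,185.6099,195.8345]),
([-.031377,.0910446,2.110769,0,.9386,-1.07629],[416.4995,-11.559,172.892]),
([-.383359,.3662995,1.979535,0,.793406,-1.42825],[479.555,-191.784,88.7374])]
def fk(q,k,s4=1):
    a,h,L1,e,L2,d=k
    R1=Ro.from_euler('z',q[0]).as_matrix();Y=lambda t:Ro.from_euler('y',t).as_matrix();Z=lambda t:Ro.from_euler('z',t).as_matrix()
    Rf=R1@Y(q[1]+q[2]); R=Rf@Z(s4*q[3])@Y(q[4])
    p=R1@np.array([a,0,h])+R1@Y(q[1])@[0,0,L1]+Rf@[e,0,L2]+R@[0,0,d]
    return p,R@Z(np.pi/2+q[5])
if __name__=='__main__':
    s=sense(); D.append((s['qpos'],s['eef_pos']))
    def res(k): return np.concatenate([fk(q,k)[0]-p for q,p in D]+[np.r_[(k[5]-250)*.01,k[3]*.005]])
    k=least_squares(res,[50,400,450,0,450,250]).x; print(k.round(1),np.abs(res(k)).max())
    lo=np.array([-2.63,-.92,.06,-1.3,0,-3.02]);hi=np.array([2.63,2.1,2.66,4.44,2.69,3.02])
    for b in (1,3,5):
      for fl in (0,1):
        R=bayR(fl);p=bay(b)+13*R[:,2]
        def g(q):
            pp,RR=fk(q,k);return np.r_[(pp-p)/100,Ro.from_matrix(RR.T@R).as_rotvec()]
        best=min((least_squares(g,np.clip(np.r_[.4,.3,1.8,x4,.7,x6],lo,hi),bounds=(lo,hi)) for x4 in(-.7,.7) for x6 in (-2,0,2)),key=lambda o:o.cost)
        print(b,fl,best.cost.round(5),best.x.round(2))
E
python3 k.py
python3 - <<'E'
from h import *
f=optics.grab_frame('wrist');s=sense();P=cloud(f);L=(P-s['eef_pos'])@Rt(s['tcp_rot'])
m=(f['range_z']>0)&(np.abs(L[...,1])<16)&(L[...,2]>-60)&(L[...,2]<10)&(L[...,0]>15)
Q=L[m];print(len(Q),np.percentile(Q,[0,1,5,50,95,99,100],axis=0).round(1))
E
```

```text
[1.000e-01 1.998e+02 5.677e+02 5.800e+01 4.940e+02 2.540e+02] 1.5123409376695776
1 0 2e-05 [ 0.58  0.36  2.23 -1.3   0.63 -2.49]
1 1 2e-05 [ 0.58  0.36  2.23 -1.3   0.63  0.65]
3 0 0.0 [ 0.69  0.48  2.   -1.12  0.73 -2.61]
3 1 0.0 [ 0.69  0.48  2.   -1.12  0.73  0.53]
5 0 0.0 [ 0.76  0.61  1.73 -0.97  0.84 -2.74]
5 1 0.0 [ 0.76  0.61  1.73 -0.97  0.84  0.4 ]
8444 [[ 15.  -13.1 -29.4]
 [ 15.9 -12.6 -28.1]
 [ 19.2 -11.  -27.5]
 [ 51.6   1.  -26. ]
 [ 77.4  13.1 -21.4]
 [ 79.7  14.6 -19.9]
 [ 80.5  15.4 -17.8]]
```

```bash
python3 -c "
from h import *
inc([420,20,270],down(150))"
```

```text
inc [0.391, 0.384, -0.477, -0.0, -0.002, -0.002] frac 1.0 rows 7.0
```

carry_out(increments=[[[0.05,0.05,-0.1,0,0,0],[0.11,0.11,-0.17,0,0,0],[0.17,0.17,-0.25,0,0,0],[0.24,0.24,-0.33,0,0,0],[0.31,0.3,-0.39,0,0,0]]])

```text
clock: 8.07
eef_pos: [437.3, -44.4, 221.3]
tcp_rot: [-3.141, -0.002, 2.615]
contact_force: [1.1, -0.0, -2.5]
opening: 0.306
```

```bash
python3 -c "
from h import *
R=bayR(1);inc(bay(5)-90*R[:,2]+8*(-R[:,0]),R);s=sense();print(s['eef_pos'],s['opening'],bay(5)-90*R[:,2])"
```

```text
inc [0.275, 1.0, 0.12, -0.004, -0.618, -0.01] frac 0.92 rows 11.0
[437.26253826 -44.42277037 221.29738219] 0.3061160637103531 [546.40967429 392.31124498 163.94399988]
```

carry_out(increments=[[[0.03,0.1,-0.01,0,-0.06,0],[0.05,0.2,-0.02,0,-0.12,0],[0.08,0.3,-0.03,0,-0.2,0],[0.11,0.4,-0.04,0,-0.27,0],[0.14,0.5,-0.04,0,-0.34,0]]])

```text
clock: 8.48
eef_pos: [489.0, 153.8, 237.0]
tcp_rot: [3.14, 0.357, 2.616]
contact_force: [1.9, -2.1, -3.7]
opening: 0.302
```

```bash
python3 -c "
from h import *
R=bayR(1);inc(bay(5)-90*R[:,2]-8*R[:,0],R);s=sense();print(s['eef_pos'],s['qpos'],s['opening'])"
```

```text
inc [0.209, 0.588, 0.104, -0.004, -0.326, -0.009] frac 1.0 rows 7.0
[488.98564879 153.84564397 237.00086608] [ 0.50656059  0.0713868   2.02247707 -0.39336775  0.89674998 -0.3142161 ] 0.30180395719178
```

carry_out(increments=[[[0.03,0.1,0,0,-0.06,0],[0.06,0.2,0.02,0,-0.12,0],[0.1,0.3,0.03,0,-0.2,0],[0.14,0.4,0.05,0,-0.27,0],[0.18,0.5,0.08,0,-0.32,0]]])

```text
clock: 8.9
eef_pos: [537.9, 348.6, 182.7]
tcp_rot: [-3.14, 0.692, 2.619]
contact_force: [0.4, 0.6, -2.7]
opening: 0.308
```

```bash
python3 -c "
from h import *
R=bayR(1);inc(bay(5)-90*R[:,2]-8*R[:,0],R);s=sense();print(s['eef_pos'],s['qpos'],s['opening'])"
```

```text
inc [0.038, 0.105, 0.013, -0.006, -0.006, -0.006] frac 1.0 rows 2.0
[537.90530175 348.60524531 182.73117681] [ 0.92356651  0.4228863   1.8426559  -0.86320509  0.98536141  0.41365998] 0.3079515989190244
```

carry_out(increments=[[[0.03,0.09,0.01,0,0,0],[0.03,0.09,0.01,0,0,0],[0.03,0.09,0.01,0,0,0],[0.03,0.09,0.01,0,0,0]]])

```text
clock: 9.23
eef_pos: [550.4, 379.4, 172.3]
tcp_rot: [-3.136, 0.688, 2.619]
contact_force: [0.1, -1.0, -2.2]
opening: 0.305
```

```bash
cat >> h.py <<'E'
def heldw():
    f=optics.grab_frame('wrist');s=sense();P=cloud(f);L=(P-s['eef_pos'])@Rt(s['tcp_rot'])
    m=(f['range_z']>0)&(np.abs(L[...,1])<16)&(L[...,2]>-60)&(L[...,2]<10)&(L[...,0]>15)
    Q=L[m]
    if len(Q)>200:
        p=np.polyfit(Q[:,0],Q[:,2],1); print('held x end',np.percentile(Q[:,0],[99,100]).round(1),'pitch',np.degrees(np.arctan(p[0])).round(1),'top z',np.median(Q[:,2]).round(1))
    return f
E
python3 -c "
from h import *
R=bayR(1);s=inc(bay(5)+6*R[:,2]-4*R[:,0],R);print(s['eef_pos'],s['qpos'],s['opening'])
f=heldw();save('w6',f);f=optics.grab_frame('scene');save('s6',f)
cv2.imwrite('pics/s6c.png',cv2.resize(f['img'][80:220,220:400,::-1],None,fx=4,fy=4))"
```

```text
inc [0.02, 0.025, 0.24, -0.01, -0.01, -0.006] frac 1.0 rows 3.0
[550.43427965 379.44138213 172.25422042] [ 0.93620726  0.4796867   1.77286836 -0.84675003  1.00322444  0.40629179] 0.30530957373821616
held x end [81.9 82.7] pitch 0.6 top z -25.1
```

View pics/w6.png

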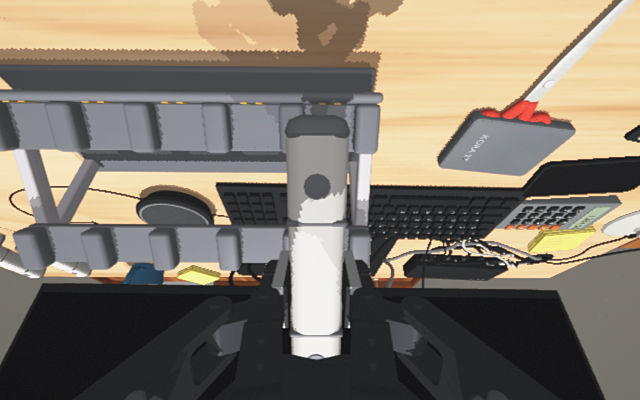

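View pics/s6c.png

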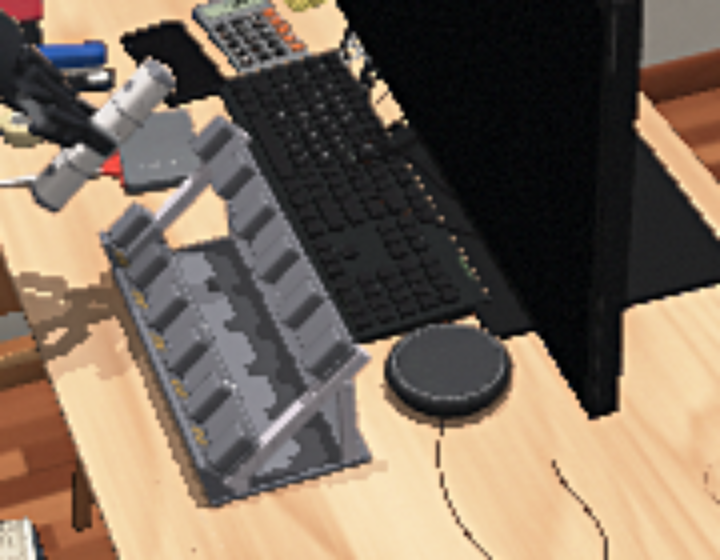

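```bash
cat > ribs.py <<'E'
from h import *
f=optics.grab_frame('wrist');P=cloud(f)
# bay frame: origin bay(3), x upslope,y rack y,z normal
R=bayR(0);X=R[:,0];Y=np.array([-np.sin(np.radians(RY)),np.cos(np.radians(RY)),0]);N=-R[:,2]
Q=(P-bay(3));B=np.stack([Q@X,Q@Y,Q@N],-1);ok=f['range_z']>0
for name,lo,hi in [('lower',-80,-36),('upper',36,80)]:
    m=ok&(B[...,0]>lo)&(B[...,0]<hi)&(np.abs(B[...,1])<175)&(np.abs(B[...,2]-(-5))<25)
    q=B[m]
    zz=q[:,2]; h=np.histogram(zz,np.arange(-30,20,2)); print(name,len(q),dict(zip(h[1][:-1].astype(int).tolist(),h[0].tolist())))
    top=q[(zz>-3)&(zz<10)]
    hy=np.histogram(top[:,1],np.arange(-175,177,4)); print([ (int(a),int(n)) for a,n in zip(hy[1],hy[0]) if n>15])
E
python3 ribs.py
```

```text
lower 17106 {-30: 6, -28: 10, -26: 9, -24: 15, -22: 47, -20: 27, -18: 570, -16: 4216, -14: 3863, -12: 434, -10: 267, -8: 346, -6: 350, -4: 423, -2: 826, 0: 2291, 2: 2444, 4: 831, 6: 131, 8: 0, 10: 0, 12: 0, 14: 0, 16: 0}
[(-147, 217), (-143, 43), (-103, 44), (-99, 215), (-95, 248), (-91, 240), (-87, 329), (-83, 332), (-39, 155), (-35, 247), (-31, 256), (-27, 275), (-23, 392), (-19, 17), (21, 70), (25, 241), (29, 258), (33, 266), (37, 275), (41, 169), (45, 16), (57, 22), (65, 17), (69, 20), (73, 16), (81, 36), (85, 232), (89, 150), (93, 104), (97, 93), (101, 79), (105, 20), (109, 19), (113, 19), (117, 25), (121, 23), (125, 23), (129, 26), (133, 21), (137, 20), (141, 23), (145, 181), (149, 274), (153, 266), (157, 276), (161, 246), (165, 49)]
upper 9379 {-30: 0, -28: 0, -26: 0, -24: 0, -22: 0, -20: 0, -18: 116, -16: 2279, -14: 2380, -12: 220, -10: 141, -8: 170, -6: 190, -4: 212, -2: 374, 0: 1017, 2: 1634, 4: 643, 6: 3, 8: 0, 10: 0, 12: 0, 14: 0, 16: 0}
[(-163, 103), (-159, 131), (-155, 137), (-151, 166), (-147, 299), (-103, 58), (-99, 141), (-95, 142), (-91, 146), (-87, 253), (-83, 67), (-43, 19), (-39, 128), (-35, 130), (-31, 146), (-27, 159), (-23, 176), (21, 86), (25, 148), (29, 150), (33, 147), (37, 191), (81, 25), (85, 63), (145, 92), (149, 107), (153, 121), (157, 122), (161, 107)]
```

```bash
python3 -c "
from h import *
R=bayR(1);s=inc(bay(5)-30*R[:,2]-8*R[:,0],R);print(s['eef_pos'])"
```

```text
inc [0.016, 0.024, 0.153, -0.008, -0.009, -0.009] frac 1.0 rows 2.0
[551.2100824  379.04845009 174.50010443]
```

carry_out(increments=[[[0.016,0.024,0,-0.008,-0.009,-0.009],[0.016,0.024,0.05,-0.008,-0.009,-0.009],[0.016,0.024,0.1,-0.008,-0.009,-0.009],[0.016,0.024,0.15,-0.008,-0.009,-0.009],[0.016,0.024,0.15,-0.008,-0.009,-0.009]]])

```text
clock: 9.8
eef_pos: [585.1, 369.8, 121.5]
tcp_rot: [-3.138, 0.698, 2.629]
contact_force: [-1.5, -1.0, -4.2]
opening: 0.304
```

```bash
python3 -c "
from h import *
R=bayR(1);s=inc(bay(5)+10*R[:,2]-8*R[:,0],R);print(s['eef_pos'],s['contact_force'])"
```

```text
inc [-0.003, 0.001, 0.097, -0.002, -0.0, 0.002] frac 1.0 rows 1.0
[585.13521596 369.83613396 121.48886171] [-1.51285688 -0.95300814 -4.16765644]
```

carry_out(increments=[[[-0.003,0,0.03,0,0,0],[-0.003,0,0.06,0,0,0],[-0.003,0,0.085,0,0,0],[-0.003,0,0.097,0,0,0],[-0.003,0,0.097,0,0,0]]])

```text
clock: 10.22
eef_pos: [607.6, 358.7, 94.0]
tcp_rot: [-3.14, 0.698, 2.628]
contact_force: [0.9, 0.5, -2.4]
opening: 0.306
```

```bash
python3 -c "
from h import *
R=bayR(1);s=inc(bay(5)+12*R[:,2]-8*R[:,0],R);print(s['eef_pos'],s['contact_force'])
f=heldw();save('w7',f)"
```

```text
inc [0.001, -0.002, 0.009, -0.0, 0.0, 0.001] frac 1.0 rows 1.0
[607.59107292 358.68545983  94.01228633] [ 0.90746686  0.54400324 -2.38252786]
held x end [93.7 94.4] pitch 11.2 top z -24.5
```

View pics/w7.png

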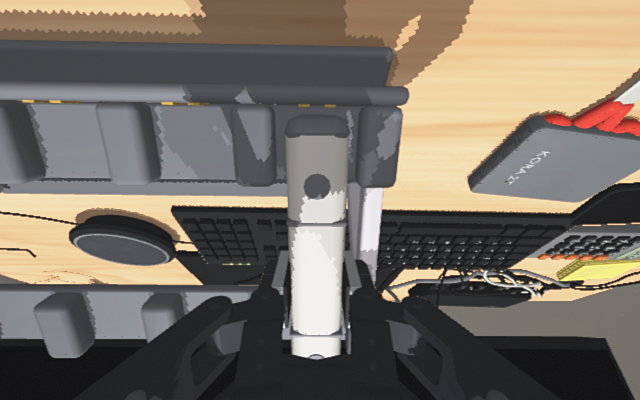

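carry_out(increments=[[[0,0,0.006,0,0,0],[0,0,0.006,0,0,0]]])

```text
clock: 10.43
eef_pos: [608.8, 359.0, 93.4]
tcp_rot: [3.141, 0.699, 2.628]
contact_force: [-0.4, 0.3, -2.5]
opening: 0.306
```

carry_out(increments=[[[0,0,0,0,0,0],[0,0,0,0,0,0],[0,0,0,0,0,0],[0,0,0,0,0,0]]], hand=0.47)

```text
clock: 10.77
eef_pos: [608.9, 359.1, 93.8]
tcp_rot: [3.14, 0.699, 2.628]
contact_force: [-0.3, -0.3, -0.2]
opening: 0.529
```

```bash
python3 -c "
from h import *
f=optics.grab_frame('wrist');save('w8',f);s=sense();print(s['eef_pos'],s['opening'],s['contact_force'])"
```

```text
[608.86445757 359.01327724  93.64710639] 0.5281251951819312 [-0.13069405 -0.81614172  0.74227349]
```

View pics/w8.png

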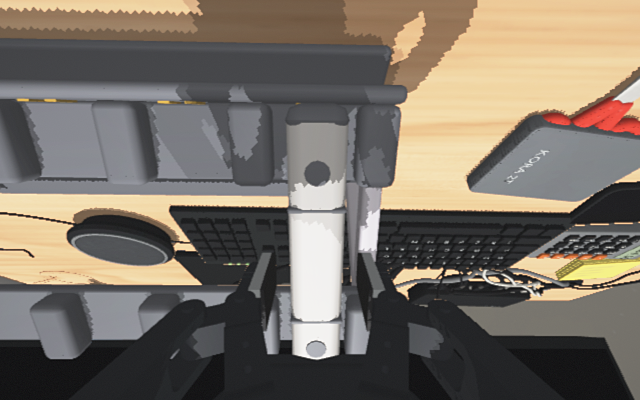

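The wand slid down to the stop: its end is at (318,105), against the rail. Retreating, then on to wand B.

carry_out(increments=[[[0,0,-0.08,0,0,0],[0,0,-0.17,0,0,0],[0,0,-0.27,0,0,0],[0,0,-0.35,0,0,0],[0,0,-0.38,0,0,0]]])

```text
clock: 11.23
eef_pos: [522.7, 409.4, 213.7]
tcp_rot: [3.135, 0.699, 2.626]
contact_force: [-0.1, -0.8, 0.2]
opening: 0.525
```

```bash
python3 -c "
from h import *
f=optics.grab_frame('wrist');save('w9',f)
s=inc([420,10,230],down(150));print(s['eef_pos'])"
```

```text
inc [-0.232, -0.997, 0.135, 0.01, 0.667, 0.009] frac 1.0 rows 10.0
[522.75407049 409.82720081 213.93134172]
```

View pics/w9.png

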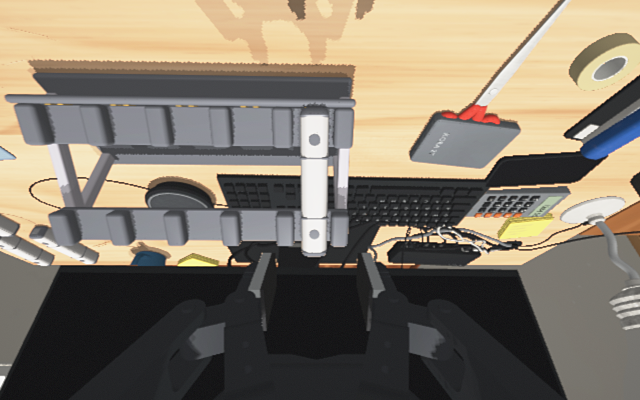

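Wand A lies in bay 5 at (314,180), resting on both saddles.

carry_out(increments=[[[-0.02,-0.1,0.01,0,0.07,0],[-0.05,-0.2,0.03,0,0.14,0],[-0.07,-0.3,0.04,0,0.2,0],[-0.1,-0.4,0.06,0,0.27,0],[-0.12,-0.5,0.07,0,0.34,0]]])

```text
clock: 11.7
eef_pos: [472.7, 204.0, 218.2]
tcp_rot: [3.141, 0.34, 2.629]
contact_force: [1.4, -1.2, 1.0]
opening: 0.528
```

```bash
python3 -c "
from h import *
s=inc([420,10,220],down(150));print(s['eef_pos'])"
```

```text
inc [-0.118, -0.487, 0.037, 0.002, 0.325, 0.01] frac 1.0 rows 5.0
[472.70012143 203.96588318 218.21928428]
```

carry_out(increments=[[[-0.02,-0.1,0.01,0,0.06,0],[-0.05,-0.2,0.02,0,0.13,0],[-0.07,-0.3,0.03,0,0.2,0],[-0.1,-0.4,0.04,0,0.27,0],[-0.12,-0.49,0.04,0,0.32,0.01]]])

```text
clock: 12.12
eef_pos: [420.4, 7.7, 219.5]
tcp_rot: [3.139, 0.004, 2.617]
contact_force: [0.2, 0.1, -0.3]
opening: 0.532
```

```bash
python3 -c "
from h import *
s=inc([462,-262,130],down(151));print(s['eef_pos'])"
```

```text
inc [-0.427, -0.532, 0.224, 0.003, 0.004, -0.018] frac 1.0 rows 7.0
[420.38344285   7.73101547 219.53323501]
```

carry_out(increments=[[[-0.06,-0.08,0.02,0,0,0],[-0.13,-0.15,0.05,0,0,0],[-0.2,-0.23,0.08,0,0,0],[-0.26,-0.31,0.11,0,0,0],[-0.33,-0.38,0.14,0,0,0]]])

```text
clock: 12.53
eef_pos: [457.6, -188.2, 163.7]
tcp_rot: [3.141, 0.006, 2.616]
contact_force: [2.3, 0.0, 0.9]
opening: 0.531
```

carry_out(increments=[[[-0.06,-0.07,0.03,0,0,-0.018],[-0.1,-0.145,0.07,0,0,-0.018],[-0.1,-0.145,0.08,0,0,-0.018],[-0.1,-0.145,0.08,0,0,-0.018]]])

```text
clock: 12.87
eef_pos: [462.9, -257.1, 130.9]
tcp_rot: [3.14, 0.003, 2.633]
contact_force: [0.2, 1.0, -0.2]
opening: 0.528
```

```bash
python3 -c "
from h import *
s=sense();print(s['eef_pos'])
for w in wands(('wrist','scene')): print(w[0],np.round(w[1:],2))
s=inc([462,-262,3],down(151));print(s['eef_pos'])
f=optics.grab_frame('wrist');save('w10',f)"
```

```text
[ 462.92657163 -257.05754953  130.87501161]
wrist [   0.97  447.29 -347.7   -33.77  156.85   27.25   26.6 ]
wrist [   0.95  462.96 -262.28  -28.31  157.13   26.86   26.56]
wrist [   0.91  599.77 -281.84  -25.11   99.54   25.85   26.57]
wrist [   0.74  563.94 -371.54  -34.03   81.53    9.64   25.04]
scene [   0.96  620.54 -296.08  -24.03  155.02   26.69   27.55]
scene [   0.78  441.33 -350.48  -34.12  155.88   25.77   27.87]
scene [   0.77  456.19 -265.66  -29.44  156.76   25.96   27.7 ]
scene [   0.71  576.93 -396.43  -34.01  158.51   25.03   28.18]
inc [-0.0, -0.02, 0.327, 0.002, 0.007, 0.002] frac 1.0 rows 4.0
[ 464.8612105  -254.76000128  133.70562744]
```

View pics/w10.png

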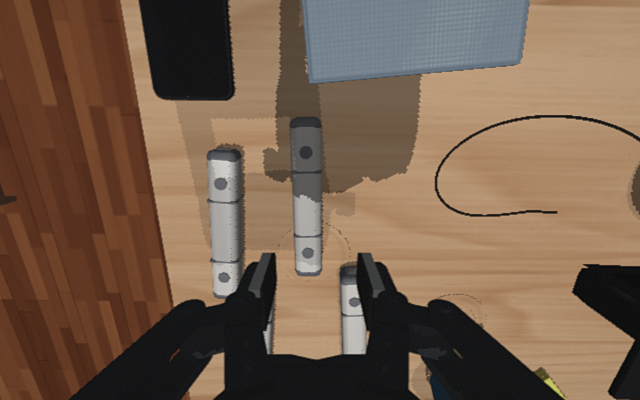

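carry_out(increments=[[[0,-0.018,0.05,0,0,0.01],[0,-0.018,0.13,0,0,0.01],[0,-0.018,0.2,0,0,0.01],[0,-0.018,0.24,0,0,0.01],[0,-0.018,0.24,0,0,0.01]]])

```text
clock: 13.53
eef_pos: [460.6, -260.1, 35.1]
tcp_rot: [3.14, 0.003, 2.628]
contact_force: [-1.0, -0.3, 0.3]
opening: 0.53
```

```bash
python3 -c "
from h import *
s=inc([463,-262,0.5],down(151.7));print(s['eef_pos'])"
```

```text
inc [-0.007, -0.001, 0.087, 0.002, 0.003, -0.019] frac 1.0 rows 1.0
[ 460.60696633 -260.09383021   35.11762374]
```

carry_out(increments=[[[-0.007,0,0,0,0,-0.015],[-0.007,0,0.03,0,0,-0.015],[-0.007,0,0.06,0,0,-0.015],[-0.007,0,0.087,0,0,-0.015],[-0.007,0,0.087,0,0,-0.015]]])

```text
clock: 13.95
eef_pos: [463.9, -262.8, 0.9]
tcp_rot: [3.14, 0.005, 2.642]
contact_force: [-0.9, -0.1, -0.2]
opening: 0.529
```

carry_out(increments=[[[0,0,0,0,0,0],[0,0,0,0,0,0],[0,0,0,0,0,0],[0,0,0,0,0,0],[0,0,0,0,0,0]]], hand=1)

```text
clock: 14.37
eef_pos: [464.9, -263.6, 2.9]
tcp_rot: [3.14, 0.008, 2.642]
contact_force: [-0.6, -0.6, -1.4]
opening: 0.302
```

carry_out(increments=[[[0,0,-0.04,0,0,0],[0,0,-0.1,0,0,0],[0,0,-0.15,0,0,0],[0,0,-0.15,0,0,0],[0,0,-0.15,0,0,0]]])

```text
clock: 14.78
eef_pos: [465.3, -263.8, 63.5]
tcp_rot: [3.14, 0.01, 2.642]
contact_force: [-0.8, -0.1, -3.2]
opening: 0.302
```

```bash
cat >> h.py <<'E'
def feel():
    f=heldw();s=sense();T=Rt(s['tcp_rot'])
    t=T.T@s['wrist_torque'];F=T.T@s['contact_force'];print(s['eef_pos'],'q',s['qpos'].round(2),'op',round(s['opening'],3),'F',F.round(2),'t',t.round(3),'rx mm',(-t[1]/F[2]*1000).round(1))
    return f
E
python3 -c "
from h import *
feel();feel();inc([420,20,240],down(150))"
```

```text
held x end [79.6 80.3] pitch 0.8 top z -24.6
[ 464.44351215 -263.37330137   62.51282775] q [-0.52  0.43  1.96  0.    0.75 -1.59] op 0.306 F [ 0.36 -0.23  3.51] t [-0.011 -0.185  0.005] rx mm 52.7
held x end [79.9 80.7] pitch 0.8 top z -24.3
[ 463.91619635 -263.07269421   61.9009691 ] q [-0.52  0.43  1.96  0.    0.75 -1.59] op 0.304 F [ 0.25 -0.4   3.65] t [ 0.001 -0.07   0.02 ] rx mm 19.2
inc [0.433, 0.569, -0.447, 0.002, 0.006, 0.023] frac 1.0 rows 9.0
```

```bash
cat >> h.py <<'E'
def avgfeel(n=8):
    t=[]
    for _ in range(n):
        optics.grab_frame('wrist');s=sense();T=Rt(s['tcp_rot']);t.append(np.r_[T.T@s['wrist_torque'],T.T@s['contact_force']])
    t=np.array(t);print('tau_y',t[:,1].round(3),'mean',t[:,1].mean().round(3),'Fz',t[:,5].mean().round(2),'-> heavy at tool', '+x' if t[:,1].mean()<0 else '-x')
E
python3 -c "
from h import *
avgfeel();inc([420,20,240],down(150))"
```

```text
tau_y [-0.159 -0.123 -0.147 -0.139 -0.087 -0.089 -0.098 -0.14 ] mean -0.123 Fz 3.07 -> heavy at tool +x
inc [0.433, 0.569, -0.446, 0.002, 0.006, 0.023] frac 1.0 rows 9.0
```

carry_out(increments=[[[0.02,0.03,-0.09,0,0,0],[0.05,0.07,-0.18,0,0,0],[0.1,0.14,-0.25,0,0,0],[0.16,0.22,-0.3,0,0,0.01],[0.22,0.3,-0.34,0,0,0.02]]])

```text
clock: 15.7
eef_pos: [444.9, -121.4, 197.4]
tcp_rot: [3.139, 0.009, 2.619]
contact_force: [1.4, 0.2, -3.1]
opening: 0.299
```

carry_out(increments=[[[0.06,0.08,-0.02,0,0,0],[0.12,0.15,-0.05,0,0,0],[0.18,0.23,-0.08,0,0,0],[0.21,0.27,-0.1,0,0,0]]])

```text
clock: 16.03
eef_pos: [424.3, 16.5, 236.2]
tcp_rot: [3.138, 0.007, 2.622]
contact_force: [0.4, -0.4, -2.5]
opening: 0.305
```

```bash
python3 -c "
from h import *
R=bayR(1);inc(bay(4)-90*R[:,2]-8*R[:,0],R);s=sense();print(s['eef_pos'],s['opening'])"
```

```text
inc [0.187, 0.812, 0.169, 0.001, -0.66, -0.006] frac 1.0 rows 9.0
[424.28284983  16.49645075 236.21422172] 0.3051246158141643
```

carry_out(increments=[[[0.02,0.09,0,0,-0.07,0],[0.04,0.18,0.01,0,-0.14,0],[0.07,0.27,0.02,0,-0.22,0],[0.09,0.36,0.03,0,-0.29,0],[0.11,0.45,0.05,0,-0.37,0]]])

```text
clock: 16.45
eef_pos: [476.1, 189.6, 217.2]
tcp_rot: [3.136, 0.389, 2.619]
contact_force: [1.8, -1.4, -3.4]
opening: 0.303
```

```bash
python3 -c "
from h import *
R=bayR(1);inc(bay(4)-90*R[:,2]-8*R[:,0],R);s=sense();print(s['eef_pos'],s['opening'])"
```

```text
inc [0.123, 0.372, 0.082, 0.002, -0.295, -0.007] frac 1.0 rows 4.0
[476.06163282 189.60673449 217.23753948] 0.3028628754207712
```

carry_out(increments=[[[0.03,0.09,0.01,0,-0.07,0],[0.06,0.18,0.03,0,-0.14,0],[0.09,0.28,0.05,0,-0.22,0],[0.12,0.36,0.08,0,-0.29,0],[0.12,0.36,0.08,0,-0.29,0]]])

```text
clock: 16.87
eef_pos: [517.9, 333.8, 161.6]
tcp_rot: [-3.137, 0.689, 2.63]
contact_force: [-1.1, -0.2, -4.5]
opening: 0.309
```

```bash
python3 -c "
from h import *
f=feel();save('w11',f)
R=bayR(1);inc(bay(4)-30*R[:,2]-8*R[:,0],R)"
```

```text
held x end [83.4 84.1] pitch 1.3 top z -23.0
[517.39488502 330.71900164 163.50455357] q [ 0.93  0.41  1.91 -0.89  0.95  0.46] op 0.301 F [ 1.71 -0.91  1.98] t [ 0.079  0.472 -0.002] rx mm -238.2
inc [-0.013, 0.015, 0.141, -0.005, -0.01, 0.002] frac 1.0 rows 2.0
```

View pics/w11.png

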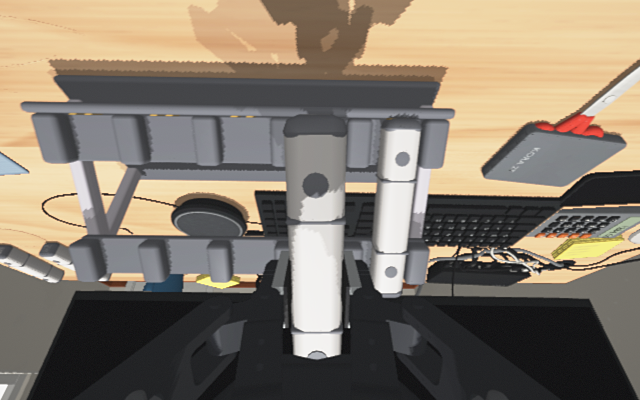

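carry_out(increments=[[[-0.016,0.014,0,-0.005,-0.01,0],[-0.016,0.014,0.05,-0.005,-0.01,0],[-0.016,0.014,0.1,-0.005,-0.01,0],[-0.016,0.014,0.14,-0.005,-0.01,0],[-0.016,0.014,0.14,-0.005,-0.01,0]]])

```text
clock: 17.33
eef_pos: [557.9, 309.6, 128.5]
tcp_rot: [3.137, 0.698, 2.618]
contact_force: [-0.5, -0.3, -3.5]
opening: 0.305
```

```bash
python3 -c "
from h import *
R=bayR(1);s=inc(bay(4)+10*R[:,2]-9*R[:,0],R);print(s['eef_pos'],s['contact_force'])"
```

```text
inc [0.018, 0.011, 0.101, -0.001, 0.0, -0.007] frac 1.0 rows 1.0
[557.93904682 309.56342736 128.50958159] [-0.50771925 -0.29838376 -3.47838866]
```

carry_out(increments=[[[0.006,0.006,0,0,0,-0.004],[0.006,0.006,0,0,0,-0.004],[0.006,0.006,0,0,0,-0.004]]])

```text
clock: 17.58
eef_pos: [556.9, 315.9, 128.9]
tcp_rot: [3.137, 0.699, 2.624]
contact_force: [-0.1, -0.6, -2.7]
opening: 0.303
```

```bash
python3 -c "
from h import *
R=bayR(1);s=inc(bay(4)+10*R[:,2]-9*R[:,0],R);print(s['eef_pos'],s['contact_force']);optics.grab_frame('scene');inc(bay(4)+10*R[:,2]-9*R[:,0],R)"
```

```text
inc [0.011, -0.002, 0.108, 0.003, 0.001, -0.002] frac 1.0 rows 2.0
[556.87046577 315.93761181 128.86047701] [-0.07109623 -0.57942221 -2.6749398 ]
inc [0.01, -0.002, 0.108, 0.003, 0.001, -0.002] frac 1.0 rows 2.0
```

carry_out(increments=[[[0.01,-0.002,0.03,0,0,0],[0.01,-0.002,0.06,0,0,0],[0.01,-0.002,0.09,0,0,0],[0.01,-0.002,0.108,0,0,0],[0.01,-0.002,0.108,0,0,0]]])

```text
clock: 18.05
eef_pos: [577.8, 302.3, 91.2]
tcp_rot: [3.14, 0.699, 2.626]
contact_force: [-2.0, 0.6, -3.0]
opening: 0.302
```

```bash
python3 -c "
from h import *
R=bayR(1);f=optics.grab_frame('wrist');save('w12',f);s=inc(bay(4)+13*R[:,2]-9*R[:,0],R);print(s['eef_pos'],s['contact_force'])"
```

```text
inc [-0.002, 0.002, 0.003, 0.001, 0.0, -0.001] frac 1.0 rows 1.0
[577.8115804  302.33428328  91.14670066] [-2.64213583  1.44677654 -0.78078227]
```

View pics/w12.png

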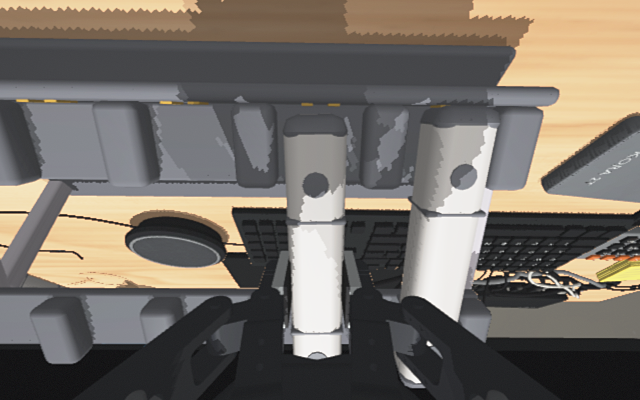

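carry_out(increments=[[[0,0,0.003,0,0,0],[0,0,0.003,0,0,0],[0,0,0.003,0,0,0],[0,0,0.003,0,0,0]]], hand=0.52)

```text
clock: 18.43
eef_pos: [578.7, 302.1, 91.1]
tcp_rot: [3.139, 0.699, 2.625]
contact_force: [-0.1, 0.0, 0.1]
opening: 0.48
```

carry_out(increments=[[[0,0,-0.06,0,0,0],[0,0,-0.15,0,0,0],[0,0,-0.25,0,0,0],[0,0,-0.34,0,0,0],[0,0,-0.38,0,0,0]]])

```text
clock: 18.85
eef_pos: [492.3, 352.4, 211.1]
tcp_rot: [3.134, 0.699, 2.623]
contact_force: [1.1, 0.4, 0.9]
opening: 0.479
```

```bash
python3 -c "
from h import *
f=optics.grab_frame('wrist');save('w13',f)
s=inc([420,10,220],down(149));print(s['eef_pos'],s['opening'])
for w in wands(('scene','top')): print(w[0],np.round(w[1:],2))"
```

```text
inc [-0.219, -0.837, 0.15, 0.017, 0.667, 0.023] frac 1.0 rows 9.0
[492.29527289 353.48937249 212.28782816] 0.4815393301638676
scene [   0.78  577.17 -398.12  -33.03  161.94   25.7    27.74]
scene [   0.7   442.92 -349.8   -32.41  157.4    28.35   27.9 ]
scene [   0.63  620.33 -296.43  -25.76  155.87   23.87   27.92]
top [   0.75  584.25 -397.71  -33.96  155.86   28.     28.13]
top [   0.69  449.24 -352.51  -32.78  146.52   27.48   28.2 ]
top [ 6.0000e-01  6.2623e+02 -2.9650e+02 -2.5490e+01  1.5380e+02  2.5500e+01
  2.8290e+01]
top [ 3.0000e-01  6.2976e+02  7.9390e+01 -4.4310e+01  1.0128e+02  1.0120e+02
  2.6580e+01]
```

View pics/w13.png

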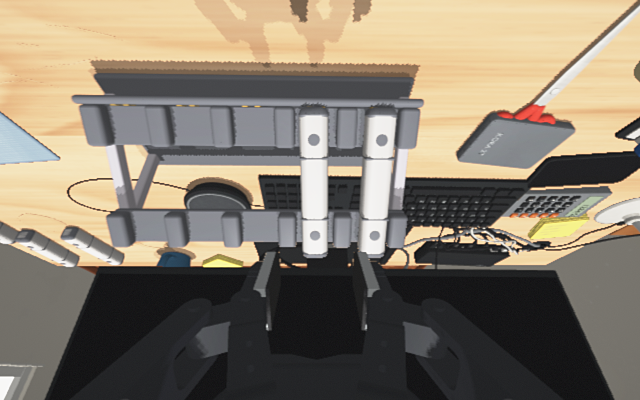

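Both wands are seated, at columns 314 and 378. Next is wand C at (448,-349).

carry_out(increments=[[[-0.02,-0.09,0.01,0,0.07,0],[-0.05,-0.18,0.03,0,0.14,0],[-0.07,-0.27,0.04,0,0.22,0],[-0.1,-0.36,0.06,0,0.29,0],[-0.12,-0.45,0.07,0.01,0.36,0.01]]])

```text
clock: 19.52
eef_pos: [451.7, 164.2, 215.7]
tcp_rot: [-3.139, 0.319, 2.614]
contact_force: [1.5, -0.5, -0.2]
opening: 0.476
```

```bash
python3 -c "
from h import *
s=inc([420,-30,220],down(148));print(s['eef_pos'])"
```

```text
inc [-0.171, -0.459, 0.046, 0.002, 0.304, 0.029] frac 1.0 rows 5.0
[451.71044074 164.23543957 215.71499907]
```

carry_out(increments=[[[-0.03,-0.1,0.01,0,0.06,0],[-0.07,-0.2,0.02,0,0.12,0],[-0.1,-0.3,0.03,0,0.2,0],[-0.14,-0.4,0.04,0,0.27,0.01],[-0.17,-0.46,0.04,0,0.3,0.02]]])

```text
clock: 19.93
eef_pos: [418.6, -29.9, 222.5]
tcp_rot: [3.14, 0.003, 2.59]
contact_force: [1.5, -0.3, -0.7]
opening: 0.48
```

```bash
python3 -c "
from h import *
s=inc([448,-348,120],down(146.5));print(s['eef_pos'])"
```

```text
inc [-0.479, -0.639, 0.256, 0.002, 0.003, 0.032] frac 1.0 rows 9.0
[418.6237999  -29.92397707 222.53228714]
```

carry_out(increments=[[[-0.06,-0.08,0.02,0,0,0],[-0.12,-0.16,0.05,0,0,0.01],[-0.18,-0.24,0.08,0,0,0.01],[-0.24,-0.32,0.11,0,0,0.02],[-0.3,-0.4,0.14,0,0,0.03]]])

```text
clock: 20.35
eef_pos: [437.1, -229.2, 166.3]
tcp_rot: [3.141, 0.005, 2.558]
contact_force: [1.9, -0.6, 0.8]
opening: 0.479
```

carry_out(increments=[[[-0.06,-0.08,0.03,0,0,0],[-0.12,-0.16,0.07,0,0,0],[-0.17,-0.23,0.1,0,0,0],[-0.17,-0.23,0.11,0,0,0],[-0.17,-0.23,0.11,0,0,0]]])

```text
clock: 20.77
eef_pos: [442.9, -342.1, 121.5]
tcp_rot: [3.14, 0.003, 2.556]
contact_force: [-0.1, -0.5, -0.5]
opening: 0.484
```

```bash
python3 -c "
from h import *
for w in wands(('wrist',)): print(w[0],np.round(w[1:],2))
s=inc([448,-348,0.5],down(146.5));print(s['eef_pos'])"
```

```text
wrist [   0.93  561.24 -381.01  -33.65  108.75   27.82   26.57]
wrist [   0.92  586.23 -274.93  -26.94   70.13   28.01   26.38]
wrist [   0.9   447.74 -348.78  -33.32  158.19   26.87   26.57]
inc [-0.018, -0.011, 0.307, 0.002, 0.004, 0.002] frac 1.0 rows 3.0
[ 443.88735368 -340.21344527  123.27362682]
```

carry_out(increments=[[[-0.016,-0.012,0.05,0,0,0],[-0.016,-0.012,0.12,0,0,0],[-0.016,-0.012,0.19,0,0,0],[-0.016,-0.012,0.2,0,0,0],[-0.016,-0.012,0.2,0,0,0]]])

```text
clock: 21.28
eef_pos: [447.5, -346.6, 43.7]
tcp_rot: [3.14, 0.004, 2.562]
contact_force: [-0.3, 0.8, 0.4]
opening: 0.481
```

```bash
python3 -c "
from h import *
s=inc([448,-348.6,0.5],down(146.6));print(s['eef_pos'])"
```

```text
inc [-0.003, -0.004, 0.108, 0.002, 0.004, 0.003] frac 1.0 rows 2.0
[ 447.51549746 -346.5693633    43.65297421]
```

carry_out(increments=[[[-0.003,-0.004,0.03,0,0.004,0],[-0.003,-0.004,0.06,0,0.004,0],[-0.003,-0.004,0.09,0,0.004,0],[-0.003,-0.004,0.108,0,0.004,0],[-0.003,-0.004,0.108,0,0.004,0]]])

```text
clock: 21.7
eef_pos: [448.1, -349.7, -0.2]
tcp_rot: [3.14, 0.001, 2.561]
contact_force: [-0.7, -0.3, 0.0]
opening: 0.478
```

carry_out(increments=[[[0,0,0,0,0,0],[0,0,0,0,0,0],[0,0,0,0,0,0],[0,0,0,0,0,0],[0,0,0,0,0,0]]], hand=1)

```text
clock: 22.12
eef_pos: [449.0, -350.5, 1.6]
tcp_rot: [3.14, 0.004, 2.561]
contact_force: [-0.6, 1.2, -3.0]
opening: 0.306
```

carry_out(increments=[[[0,0,-0.04,0,0,0],[0,0,-0.1,0,0,0],[0,0,-0.15,0,0,0],[0,0,-0.15,0,0,0],[0,0,-0.15,0,0,0]]])

```text
clock: 22.53
eef_pos: [449.5, -351.0, 62.4]
tcp_rot: [3.14, 0.006, 2.561]
contact_force: [-0.9, 1.5, -3.2]
opening: 0.302
```

```bash
python3 -c "
from h import *
feel();avgfeel();inc([420,0,240],down(150));inc([420,0,240],down(-30))"
```

```text
held x end [79.3 79.9] pitch 0.8 top z -26.1
[ 448.75395933 -350.36403345   61.29413918] q [-0.67  0.47  1.88  0.    0.78 -1.66] op 0.303 F [-0.15 -0.23  2.88] t [ 0.032  0.103 -0.01 ] rx mm -35.6
tau_y [0.136 0.097 0.108 0.025 0.12  0.123 0.115 0.096] mean 0.102 Fz 3.17 -> heavy at tool -x
inc [0.539, 0.694, -0.448, 0.001, 0.002, -0.055] frac 1.0 rows 10.0
inc [0.183, 0.235, -0.152, 0.001, -0.001, 1.0] frac 0.34 rows 25.0
```

```bash
cat > ik.py <<'E'
from k import *
K=[.1,199.8,567.7,58.0,494.0,254.0]
lo=np.array([-2.63,-.92,.06,-1.3,0,-3.02]);hi=np.array([2.63,2.1,2.66,4.44,2.69,3.02])
def ik(p,R,q0):
    def g(q):
        pp,RR=fk(q,K);return np.r_[(pp-p)/100,Ro.from_matrix(RR.T@R).as_rotvec()]
    o=least_squares(g,np.clip(q0,lo+1e-3,hi-1e-3),bounds=(lo,hi));return o.x,o.cost
def path(p0,R0,p1,R1,q0,n=10):
    v=Ro.from_matrix(R0.T@R1).as_rotvec()
    for i in range(n+1):
        t=i/n;q0,c=ik(p0+(p1-p0)*t,R0@Ro.from_rotvec(v*t).as_matrix(),q0);print(round(t,2),q0.round(2),round(c,5))
    return q0
E
python3 - <<'E'
from ik import *
q=np.array([-.05,.1,2.1,0,.9,-2.5])
p0=np.array([420,0,240.])
R1=bayR(0);p1=bay(3)-90*R1[:,2]
for y in (237,250,210):
    print(y);path(p0,down(y),p1,R1,q,6)
E
```

```text
237
0.0 [ 0.    0.01  2.03 -0.    1.11 -2.57] 0.0
0.17 [ 0.18  0.04  2.04 -0.15  1.05 -2.57] 0.0
0.33 [ 0.35  0.08  2.04 -0.3   1.01 -2.58] 0.0
0.5 [ 0.5   0.13  2.03 -0.46  0.98 -2.59] 0.0
0.67 [ 0.63  0.19  2.02 -0.62  0.95 -2.62] 0.0
0.83 [ 0.73  0.26  2.01 -0.78  0.92 -2.67] 0.0
1.0 [ 0.82  0.32  2.   -0.94  0.88 -2.73] 0.0
250
0.0 [ 0.    0.01  2.03 -0.    1.11 -2.79] 0.0
0.17 [ 0.18  0.03  2.04 -0.14  1.04 -2.77] 0.0
0.33 [ 0.35  0.07  2.04 -0.29  0.99 -2.74] 0.0
0.5 [ 0.5   0.12  2.04 -0.45  0.95 -2.72] 0.0
0.67 [ 0.62  0.19  2.03 -0.61  0.93 -2.71] 0.0
0.83 [ 0.73  0.25  2.02 -0.78  0.9  -2.71] 0.0
1.0 [ 0.82  0.32  2.   -0.94  0.88 -2.73] 0.0
210
0.0 [-0.    0.01  2.03  0.    1.11 -2.09] 0.0
0.17 [ 0.19  0.05  2.02 -0.16  1.08 -2.16] 0.0
0.33 [ 0.36  0.1   2.02 -0.32  1.05 -2.24] 0.0
0.5 [ 0.52  0.15  2.01 -0.47  1.03 -2.34] 0.0
0.67 [ 0.64  0.21  2.01 -0.63  1.   -2.45] 0.0
0.83 [ 0.74  0.27  2.   -0.79  0.95 -2.58] 0.0
1.0 [ 0.82  0.32  2.   -0.94  0.88 -2.73] 0.0
```

carry_out(increments=[[[0.02,0.02,-0.09,0,0,-0.05],[0.06,0.08,-0.17,0,0,-0.15],[0.11,0.15,-0.24,0,0,-0.27],[0.17,0.22,-0.3,0,0,-0.38],[0.23,0.29,-0.34,0,0,-0.5]]])

```text
clock: 23.4
eef_pos: [436.1, -206.7, 197.1]
tcp_rot: [-3.14, 0.006, 3.088]
contact_force: [1.6, 0.6, -1.8]
opening: 0.303
```

```bash
python3 -c "
from h import *
s=inc([410,0,240],down(225));print(s['eef_pos'],s['opening'],s['qpos'])"
```

```text
inc [0.092, 0.512, -0.108, -0.004, 0.005, -0.801] frac 1.0 rows 7.0
[ 436.07549979 -206.68896441  197.14560796] 0.3034768318443445 [-4.46333873e-01  1.60566489e-01  1.96385813e+00  1.00417256e-03
  1.01129400e+00 -1.96447977e+00]
```

carry_out(increments=[[[0.02,0.1,-0.02,0,0,-0.11],[0.04,0.2,-0.04,0,0,-0.22],[0.05,0.3,-0.07,0,0,-0.34],[0.07,0.4,-0.09,0,0,-0.45],[0.08,0.48,-0.11,0,0,-0.57]]])

```text
clock: 23.82
eef_pos: [413.5, -11.4, 239.6]
tcp_rot: [-3.139, 0.003, -2.598]
contact_force: [0.6, -0.7, -3.9]
opening: 0.301
```

```bash
python3 -c "
from h import *
R=bayR(0);s=inc(bay(3)-100*R[:,2]+8*R[:,0],R);print(s['eef_pos'],s['opening'],s['qpos'])"
```

```text
inc [-0.283, 0.285, 0.083, 0.361, 0.213, -1.0] frac 0.53 rows 18.0
[413.50269479 -11.42179213 239.60393638] 0.3010302468963955 [-3.11551499e-02 -5.08129919e-03  2.04219512e+00 -1.14730716e-04
  1.10067851e+00 -2.14598475e+00]
```

carry_out(increments=[[[-0.03,0.03,0,0.038,0.022,-0.105],[-0.06,0.06,0.01,0.076,0.044,-0.21],[-0.09,0.09,0.02,0.114,0.067,-0.315],[-0.12,0.12,0.03,0.152,0.09,-0.42],[-0.15,0.15,0.03,0.19,0.112,-0.526]]])

```text
clock: 24.23
eef_pos: [435.3, 69.6, 226.6]
tcp_rot: [-2.978, -0.165, -2.058]
contact_force: [0.5, -0.2, -2.3]
opening: 0.309
```

```bash
python3 -c "
from h import *
R=bayR(0);s=inc(bay(3)-100*R[:,2]+8*R[:,0],R);print(s['eef_pos'],s['opening'],s['qpos'])"
```

```text
inc [-0.399, 0.106, 0.009, 0.363, 0.211, -1.0] frac 0.73 rows 13.0
[435.34006819  69.59070327 226.6250639 ] 0.3088028658236653 [ 0.33719462  0.06427756  2.02458744 -0.26368675  1.07673661 -2.20219511]
```

carry_out(increments=[[[-0.04,0.01,0,0.038,0.022,-0.105],[-0.08,0.02,0,0.076,0.044,-0.21],[-0.12,0.03,0,0.114,0.067,-0.315],[-0.17,0.04,0,0.152,0.09,-0.42],[-0.21,0.055,0,0.19,0.112,-0.526]]])

```text
clock: 24.65
eef_pos: [455.9, 153.1, 209.8]
tcp_rot: [-2.925, -0.389, -1.52]
contact_force: [0.1, -1.0, -3.3]
opening: 0.303
```

```bash
python3 -c "
from h import *
R=bayR(0);s=inc(bay(3)-100*R[:,2]+8*R[:,0],R);print(s['eef_pos'],s['opening'],s['qpos'])"
```

```text
inc [-0.332, -0.097, -0.026, 0.305, 0.178, -0.843] frac 1.0 rows 8.0
[455.92392855 153.07880202 209.8178756 ] 0.30332260452501075 [ 0.63505862  0.16585034  2.01191095 -0.5143203   1.05272607 -2.32082665]
```

carry_out(increments=[[[-0.04,-0.01,0,0.038,0.022,-0.105],[-0.08,-0.02,-0.01,0.076,0.044,-0.21],[-0.12,-0.04,-0.01,0.114,0.067,-0.315],[-0.16,-0.05,-0.01,0.152,0.09,-0.42],[-0.2,-0.06,-0.02,0.19,0.112,-0.526]]])

```text
clock: 25.07
eef_pos: [473.3, 232.3, 190.9]
tcp_rot: [-3.014, -0.606, -0.925]
contact_force: [-1.6, -1.2, -3.1]
opening: 0.302
```

```bash
python3 -c "
from h import *
R=bayR(0);s=inc(bay(3)-90*R[:,2]+8*R[:,0],R);print(s['eef_pos'],s['opening'],s['qpos'])"
```

```text
inc [-0.09, -0.107, 0.018, 0.117, 0.067, -0.316] frac 1.0 rows 3.0
[473.28329187 232.28235192 190.85463702] 0.30206172977818624 [ 0.84515509  0.26378343  2.02078429 -0.76064891  0.99637628 -2.50960451]
```

carry_out(increments=[[[-0.03,-0.03,0,0.038,0.022,-0.105],[-0.06,-0.07,0.01,0.08,0.044,-0.21],[-0.09,-0.1,0.01,0.11,0.064,-0.305],[-0.09,-0.1,0.01,0.11,0.064,-0.305],[-0.09,-0.1,0.01,0.11,0.064,-0.305]]])

```text
clock: 25.48
eef_pos: [487.0, 279.6, 171.6]
tcp_rot: [-3.137, -0.693, -0.538]
contact_force: [-0.2, -0.6, -3.4]
opening: 0.302
```

```bash
python3 -c "
from h import *
f=heldw();save('w14',f);R=bayR(0);s=inc(bay(3)-30*R[:,2]+8*R[:,0],R);print(s['eef_pos'],s['opening'],s['qpos'])"
```

```text
held x end [79.2 80. ] pitch 0.5 top z -25.0
inc [-0.001, -0.011, 0.159, 0.01, 0.004, -0.018] frac 1.0 rows 2.0
[487.25579417 279.23303492 172.08797796] 0.3053737257462712 [ 0.92175146  0.32955025  2.02966271 -0.91452702  0.92931194 -2.627206  ]
```

View pics/w14.png

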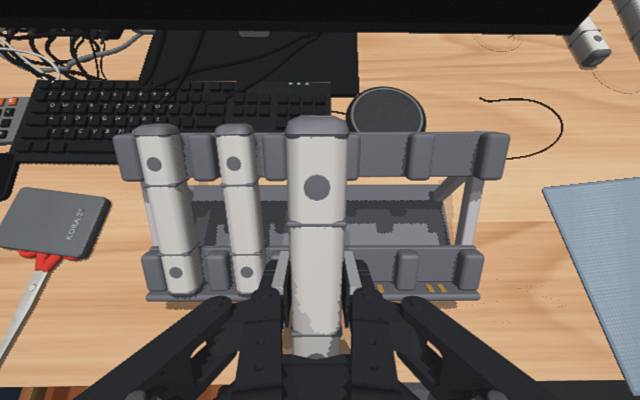

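carry_out(increments=[[[-0.005,-0.011,0,0.008,0.004,-0.015],[-0.005,-0.011,0.05,0.008,0.004,-0.015],[-0.005,-0.011,0.1,0.008,0.004,-0.015],[-0.005,-0.011,0.15,0.008,0.004,-0.015],[-0.005,-0.011,0.15,0.008,0.004,-0.015],[-0.005,-0.011,0.15,0.008,0.004,-0.015]]])

```text
invalid input
```

```bash
python3 -c "
from h import *
R=bayR(0);s=inc(bay(3)+10*R[:,2]+6*R[:,0],R);print(s['eef_pos'],s['clock'])"
```

```text
inc [-0.005, -0.011, 0.259, 0.01, 0.004, -0.018] frac 1.0 rows 3.0
[487.25579417 279.23303492 172.08797796] 25.5333
```

carry_out(increments=[[[-0.005,-0.011,0,0.008,0.004,-0.015],[-0.005,-0.011,0.05,0.008,0.004,-0.015],[-0.005,-0.011,0.1,0.008,0.004,-0.015],[-0.005,-0.011,0.15,0.008,0.004,-0.015],[-0.005,-0.011,0.15,0.008,0.004,-0.015]]])

```text
clock: 25.95
eef_pos: [522.1, 262.5, 123.1]
tcp_rot: [3.139, -0.698, -0.518]
contact_force: [-1.2, -0.2, -3.5]
opening: 0.307
```

carry_out(increments=[[[0,0,0,0,0,0],[0,0,0,0,0,0]]])

```text
clock: 26.12
eef_pos: [521.8, 264.7, 125.6]
tcp_rot: [-3.14, -0.699, -0.519]
contact_force: [0.1, 1.3, -2.1]
opening: 0.299
```

```bash
python3 -c "
from h import *
R=bayR(0);s=inc(bay(3)+10*R[:,2]+6*R[:,0],R);print(s['eef_pos'],s['clock'])"
```

```text
inc [-0.003, 0.002, 0.11, 0.001, -0.0, -0.003] frac 1.0 rows 2.0
[521.8217856  264.67403078 125.62434289] 26.1167
```

carry_out(increments=[[[-0.003,0.002,0.03,0,0,0],[-0.003,0.002,0.06,0,0,0],[-0.003,0.002,0.09,0,0,0],[-0.003,0.002,0.108,0,0,0],[-0.003,0.002,0.108,0,0,0]]])

```text
clock: 26.53
eef_pos: [545.0, 249.9, 89.7]
tcp_rot: [3.14, -0.698, -0.516]
contact_force: [-0.8, -0.4, -2.7]
opening: 0.303
```

```bash
python3 -c "
from h import *
f=heldw();save('w15',f);R=bayR(0);s=inc(bay(3)+12*R[:,2]+6*R[:,0],R);print(s['eef_pos'],s['contact_force'])"
```

```text
held x end [79.8 80.6] pitch 0.5 top z -24.7
inc [0.002, -0.002, 0.003, 0.002, 0.0, -0.001] frac 1.0 rows 1.0
[544.80333048 250.0181925   90.04588698] [-0.62564531 -0.09491627 -2.56106068]
```

View pics/w15.png

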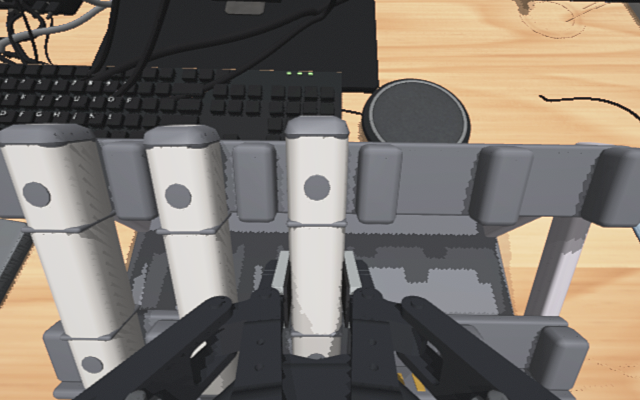

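carry_out(increments=[[[0,0,0.004,0,0,0],[0,0,0.004,0,0,0]]])

```text
clock: 26.75
eef_pos: [545.5, 250.0, 89.6]
tcp_rot: [3.141, -0.698, -0.517]
contact_force: [-1.2, -0.2, -1.5]
opening: 0.305
```

carry_out(increments=[[[0,0,0,0,0,0],[0,0,0,0,0,0],[0,0,0,0,0,0],[0,0,0,0,0,0],[0,0,0,0,0,0]]], hand=0.52)

```text
clock: 27.17
eef_pos: [545.6, 250.3, 90.0]
tcp_rot: [-3.141, -0.699, -0.517]
contact_force: [0.7, 0.7, 0.1]
opening: 0.48
```

carry_out(increments=[[[0,0,-0.06,0,0,0],[0,0,-0.15,0,0,0],[0,0,-0.25,0,0,0],[0,0,-0.34,0,0,0],[0,0,-0.38,0,0,0]]])

```text
clock: 27.58
eef_pos: [459.5, 300.5, 209.5]
tcp_rot: [-3.137, -0.698, -0.519]
contact_force: [0.1, 1.7, 0.0]
opening: 0.481
```

```bash
python3 -c "
from h import *
f=optics.grab_frame('wrist');save('w16',f)
s=inc([415,0,220],down(250));print(s['eef_pos'],s['opening'],s['qpos'])
for w in wands(('scene','top')): print(w[0],np.round(w[1:],2))"
```

```text
inc [0.178, 0.555, 0.121, -0.368, -0.428, 1.0] frac 0.78 rows 13.0
[459.60843676 301.5268513  210.61594849] 0.482014043428327 [ 0.99601889  0.26620189  2.01000467 -0.85790445  1.01286425 -2.67067489]
scene [   0.83  575.94 -396.69  -33.62  157.4    24.72   27.92]
scene [   0.8   620.26 -295.94  -24.71  154.87   26.23   27.57]
top [   0.78  625.32 -294.94  -26.    147.22   23.24   28.58]
top [ 5.6000e-01  5.8279e+02 -3.9682e+02 -3.3930e+01  1.5544e+02  2.8170e+01
  2.7780e+01]
```

View pics/w16.png

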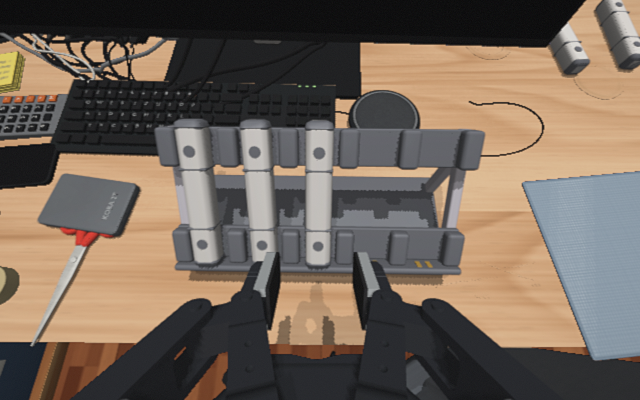

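Three wands are seated in bays 3 to 5, at columns 318, 258 and 197. Now I'll unwind toward the remaining two.

carry_out(increments=[[[0.02,0.07,0.01,-0.04,-0.045,0.1],[0.04,0.14,0.02,-0.08,-0.09,0.2],[0.06,0.2,0.03,-0.12,-0.13,0.3],[0.08,0.26,0.05,-0.15,-0.17,0.4],[0.1,0.31,0.06,-0.18,-0.21,0.5]]])

```text
clock: 28.25
eef_pos: [438.7, 165.5, 211.9]
tcp_rot: [-3.005, -0.432, -1.123]
contact_force: [-0.1, 0.5, 0.2]
opening: 0.482
```

```bash
python3 -c "
from h import *
s=inc([415,-10,220],down(230));print(s['eef_pos'],s['opening'],s['qpos'])"
```

```text
inc [0.312, 0.236, 0.093, -0.318, -0.266, 1.0] frac 0.91 rows 11.0
[438.74698793 165.47449492 211.92608032] 0.4818686523180642 [ 0.68641194  0.11117881  2.07639633 -0.5476575   0.99077029 -2.61950522]
```

carry_out(increments=[[[0.03,0.02,0.01,-0.033,-0.027,0.105],[0.07,0.05,0.02,-0.066,-0.054,0.21],[0.1,0.08,0.03,-0.1,-0.08,0.31],[0.14,0.11,0.04,-0.133,-0.11,0.42],[0.17,0.13,0.05,-0.166,-0.14,0.52]]])

```text
clock: 28.67
eef_pos: [426.8, 78.7, 216.5]
tcp_rot: [-3.007, -0.208, -1.67]
contact_force: [-0.0, -0.3, 0.2]
opening: 0.482
```

```bash
python3 -c "
from h import *
s=inc([430,-100,220],down(200));print(s['eef_pos'],s['opening'],s['qpos'])"
```

```text
inc [0.404, -0.038, 0.083, -0.209, -0.097, 1.0] frac 0.93 rows 10.0
[426.75136104  78.69564021 216.4611038 ] 0.48218780695306124 [ 0.37512159  0.04483528  2.07443449 -0.29043015  1.01456989 -2.5280078 ]
```

carry_out(increments=[[[0.05,0,0.01,-0.025,-0.01,0.11],[0.09,0,0.02,-0.05,-0.02,0.22],[0.13,-0.01,0.03,-0.075,-0.03,0.33],[0.17,-0.01,0.04,-0.1,-0.045,0.44],[0.22,-0.02,0.05,-0.12,-0.056,0.56]]])

```text
clock: 29.08
eef_pos: [428.9, -11.3, 216.0]
tcp_rot: [-3.051, -0.08, -2.249]
contact_force: [1.0, -0.7, -0.6]
opening: 0.478
```

```bash
python3 -c "
from h import *
s=inc([520,-240,200],down(170));print(s['eef_pos'],s['opening'],s['qpos'])"
```

```text
inc [0.292, -0.517, 0.11, -0.117, -0.022, 1.0] frac 0.98 rows 9.0
[428.9421024  -11.30372529 215.98404514] 0.47766111219503166 [ 0.06792926  0.04523554  2.05489093 -0.14061858  1.03315202 -2.32774466]
```

carry_out(increments=[[[0.04,-0.06,0.01,-0.013,0,0.11],[0.07,-0.12,0.02,-0.026,0,0.22],[0.1,-0.18,0.03,-0.04,-0.005,0.33],[0.13,-0.24,0.04,-0.05,-0.01,0.44],[0.16,-0.29,0.06,-0.065,-0.012,0.56]]])

```text
clock: 29.5
eef_pos: [481.9, -136.4, 208.6]
tcp_rot: [-3.088, -0.022, -2.832]
contact_force: [1.3, 0.2, 0.3]
opening: 0.48
```

```bash
python3 -c "
from h import *
s=inc([600,-283,170],down(154.5));print(s['eef_pos'],s['opening'],s['qpos'])"
```

```text
inc [-0.172, -0.433, 0.116, -0.057, -0.001, 0.721] frac 1.0 rows 7.0
[ 481.92234033 -136.41123961  208.56992941] 0.4799427867078932 [-0.23870103  0.17403337  1.91968702 -0.06701965  1.03989129 -2.08560929]
```

carry_out(increments=[[[-0.03,-0.07,0.01,-0.01,0,0.11],[-0.05,-0.14,0.03,-0.02,0,0.22],[-0.08,-0.2,0.05,-0.03,0,0.33],[-0.1,-0.27,0.06,-0.035,0,0.44],[-0.13,-0.33,0.08,-0.045,0,0.55]]])

```text
clock: 29.92
eef_pos: [571.6, -247.3, 181.7]
tcp_rot: [-3.128, -0.004, 2.875]
contact_force: [0.4, 0.7, 0.1]
opening: 0.484
```

```bash
python3 -c "
from h import *
s=inc([615,-288,140],down(154.5));print(s['eef_pos'],s['opening'],s['qpos'])"
```

```text
inc [-0.132, -0.068, 0.105, -0.013, -0.003, 0.17] frac 1.0 rows 2.0
[ 571.63872827 -247.34904004  181.68301789] 0.48360240464391036 [-0.40311539  0.39450703  1.67750818 -0.01562909  1.07219317 -1.69976361]
```

carry_out(increments=[[[-0.06,-0.03,0.05,-0.006,0,0.08],[-0.12,-0.06,0.1,-0.013,0,0.16],[-0.12,-0.06,0.1,-0.013,0,0.16],[-0.12,-0.06,0.1,-0.013,0,0.16],[-0.12,-0.06,0.1,-0.013,0,0.16]]])

```text
clock: 30.33
eef_pos: [610.8, -280.8, 142.4]
tcp_rot: [3.141, -0.004, 2.715]
contact_force: [1.0, 0.1, -0.1]
opening: 0.48
```

```bash
python3 -c "
from h import *
for w in wands(('wrist','scene')): print(w[0],np.round(w[1:],2))
s=inc([627,-296,40],down(154.5));print(s['eef_pos'],s['opening'],s['qpos'])"
```

```text
wrist [   0.88  582.87 -394.08  -34.    157.95   26.72   26.52]
wrist [   0.66  627.24 -292.94  -25.52  157.56   27.29   26.57]
scene [   0.8   574.71 -396.8   -34.18  155.03   25.39   27.94]
scene [   0.72  618.72 -295.37  -26.78  155.47   25.3    27.86]
inc [-0.05, -0.021, 0.262, 0.0, 0.0, 0.019] frac 1.0 rows 3.0
[ 612.11762986 -280.14801021  144.91324919] 0.482847808735561 [-4.31673432e-01  5.04699700e-01  1.59105869e+00  5.16553814e-04
  1.04567344e+00 -1.57729241e+00]
```

carry_out(increments=[[[-0.05,-0.017,0.05,0,0,0.015],[-0.05,-0.017,0.12,0,0,0.015],[-0.05,-0.017,0.2,0,0,0.015],[-0.05,-0.017,0.25,0,0,0.015],[-0.05,-0.017,0.25,0,0,0.015]]])

```text
clock: 30.95
eef_pos: [624.8, -293.1, 40.1]
tcp_rot: [3.141, -0.007, 2.7]
contact_force: [-1.4, -0.1, -1.5]
opening: 0.479
```

```bash
python3 -c "
from h import *
for w in wands(('wrist',)): print(w[0],np.round(w[1:],2))
s=inc([628,-294,0.5],down(154.5));print(s['eef_pos'],s['opening'])"
```

```text
wrist [   0.66  627.41 -293.32  -25.66  157.67   27.27   26.57]
wrist [   0.65  580.37 -392.27  -34.54  152.05   27.26   26.55]
inc [-0.001, 0.002, 0.11, 0.0, -0.001, 0.004] frac 1.0 rows 2.0
[ 627.55429856 -294.48098998   44.51850948] 0.48041360627371843
```

carry_out(increments=[[[0,0.001,0.03,0,0,0],[0,0.001,0.06,0,0,0],[0,0.001,0.09,0,0,0],[0,0.001,0.106,0,0,0],[0,0.001,0.106,0,0,0]]])

```text
clock: 31.47
eef_pos: [626.5, -293.8, -0.6]
tcp_rot: [3.141, -0.004, 2.7]
contact_force: [-0.5, 0.2, -0.2]
opening: 0.478
```

carry_out(increments=[[[0,0,0,0,0,0],[0,0,0,0,0,0],[0,0,0,0,0,0],[0,0,0,0,0,0],[0,0,0,0,0,0]]], hand=1)

```text
clock: 31.88
eef_pos: [627.9, -294.5, 1.7]
tcp_rot: [3.141, -0.0, 2.7]
contact_force: [0.6, -0.8, -2.1]
opening: 0.306
```

carry_out(increments=[[[0,0,-0.04,0,0,0],[0,0,-0.1,0,0,0],[0,0,-0.15,0,0,0],[0,0,-0.15,0,0,0],[0,0,-0.15,0,0,0]]])

```text
clock: 32.3
eef_pos: [628.9, -295.0, 63.5]
tcp_rot: [3.141, 0.003, 2.7]
contact_force: [0.0, 0.9, -3.3]
opening: 0.302
```

```bash
python3 -c "
from h import *
feel();avgfeel();inc([430,-80,230],down(150));inc([430,-80,230],down(225))"
```

```text
held x end [78.2 78.8] pitch 1.4 top z -26.3
[ 627.84141796 -294.52478259   61.99450311] q [-0.44  0.63  1.59  0.    0.93 -1.57] op 0.302 F [-0.19  0.65  3.35] t [-0.014 -0.148 -0.004] rx mm 44.0
tau_y [-0.137 -0.157 -0.154 -0.126 -0.112 -0.125 -0.12  -0.145] mean -0.135 Fz 3.14 -> heavy at tool +x
inc [0.676, 0.273, -0.422, 0.0, -0.002, 0.078] frac 1.0 rows 9.0
inc [0.577, 0.233, -0.36, 0.001, -0.001, -1.0] frac 0.85 rows 10.0
```

carry_out(increments=[[[0.06,0,-0.07,0,0,0],[0.15,0.02,-0.13,0,0,0.01],[0.24,0.05,-0.18,0,0,0.03],[0.33,0.08,-0.23,0,0,0.04],[0.42,0.12,-0.27,0,0,0.06]]])

```text
clock: 33.17
eef_pos: [498.7, -182.7, 168.4]
tcp_rot: [3.141, -0.0, 2.636]
contact_force: [1.4, -0.1, -1.7]
opening: 0.304
```

```bash
python3 -c "
from h import *
s=inc([405,20,240],down(150));print(s['eef_pos'],s['opening'])"
```

```text
inc [0.451, 0.33, -0.179, 0.0, -0.0, 0.017] frac 1.0 rows 6.0
[ 498.68119885 -182.73389736  168.40946318] 0.3043672449420761
```

carry_out(increments=[[[0.08,0.05,-0.03,0,0,0],[0.16,0.11,-0.06,0,0,0],[0.24,0.17,-0.1,0,0,0],[0.32,0.23,-0.13,0,0,0],[0.39,0.29,-0.17,0,0,0]]])

```text
clock: 33.58
eef_pos: [417.6, -5.1, 235.8]
tcp_rot: [3.142, -0.002, 2.636]
contact_force: [0.3, 0.7, -2.8]
opening: 0.305
```

```bash
python3 -c "
from h import *
R=bayR(1);s=inc(bay(2)-95*R[:,2]-8*R[:,0],R);print(s['eef_pos'],s['opening'])"
```

```text
inc [0.196, 0.56, 0.157, 0.003, -0.668, 0.009] frac 1.0 rows 6.0
[417.55410215  -5.13855601 235.75273973] 0.30490762555196055
```

carry_out(increments=[[[0.03,0.09,0.01,0,-0.11,0],[0.06,0.18,0.02,0,-0.22,0],[0.1,0.27,0.04,0,-0.33,0],[0.13,0.36,0.06,0,-0.44,0],[0.16,0.45,0.09,0,-0.54,0.01]]])

```text
clock: 34.0
eef_pos: [441.3, 125.1, 213.2]
tcp_rot: [-3.129, 0.421, 2.632]
contact_force: [0.4, -0.3, -3.8]
opening: 0.302
```

```bash
python3 -c "
from h import *
R=bayR(1);s=inc(bay(2)-90*R[:,2]-8*R[:,0],R);print(s['eef_pos'],s['opening'],s['qpos'])"
```

```text
inc [0.122, 0.247, 0.063, -0.01, -0.264, 0.006] frac 1.0 rows 3.0
[441.34802124 125.05402876 213.15872076] 0.30209726597063785 [ 0.55213429  0.00808779  2.17345466 -0.5167628   0.82690992 -0.17695081]
```

carry_out(increments=[[[0.04,0.08,0.02,0,-0.09,0],[0.08,0.16,0.04,0,-0.18,0],[0.12,0.23,0.06,-0.01,-0.25,0],[0.12,0.23,0.06,-0.01,-0.25,0],[0.12,0.23,0.06,-0.01,-0.25,0]]])

```text
clock: 34.42
eef_pos: [456.0, 224.7, 166.4]
tcp_rot: [-3.134, 0.679, 2.641]
contact_force: [0.1, 0.3, -3.1]
opening: 0.306
```

```bash
python3 -c "
from h import *
f=heldw();save('w17',f)
R=bayR(1);s=inc(bay(2)-35*R[:,2]-9*R[:,0],R);print(s['eef_pos'],s['opening'],s['qpos'])"
```

```text
held x end [81.4 82.1] pitch 1.2 top z -24.8
inc [-0.011, 0.017, 0.136, -0.002, -0.019, 0.012] frac 1.0 rows 2.0
[455.79679197 222.25595129 167.3827999 ] 0.30467950671049837 [ 0.88889153  0.2441364   2.16550888 -0.94793293  0.86589183  0.50968405]
```

View pics/w17.png

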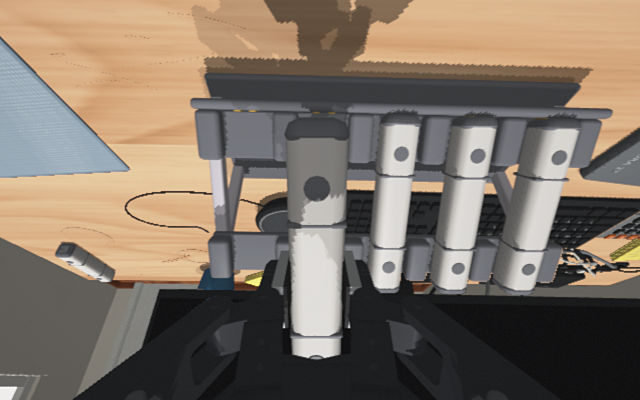

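carry_out(increments=[[[-0.01,0.014,0,0,-0.018,0.01],[-0.01,0.014,0.05,0,-0.018,0.01],[-0.01,0.014,0.1,0,-0.018,0.01],[-0.01,0.014,0.135,0,-0.018,0.01],[-0.01,0.014,0.135,0,-0.018,0.01]]])

```text
clock: 34.88
eef_pos: [491.8, 203.8, 128.8]
tcp_rot: [-3.139, 0.696, 2.622]
contact_force: [-0.5, -0.3, -3.3]
opening: 0.302
```

carry_out(increments=[[[0,0,0,0,0,0],[0,0,0,0,0,0],[0,0,0,0,0,0]]])

```text
clock: 35.13
eef_pos: [491.8, 206.1, 131.0]
tcp_rot: [3.14, 0.698, 2.621]
contact_force: [-0.5, 0.1, -2.9]
opening: 0.302
```

```bash
python3 -c "
from h import *
R=bayR(1);s=inc(bay(2)+10*R[:,2]-9*R[:,0],R);print(s['eef_pos'],s['qpos'])"
```

```text
inc [0.009, 0.008, 0.116, -0.002, -0.0, -0.004] frac 1.0 rows 2.0
[491.83464057 206.11775977 130.97631532] [ 0.81330153  0.33753279  2.16811184 -1.08137971  0.7855686   0.61885987]
```

carry_out(increments=[[[0.009,0.008,0.02,0,0,-0.004],[0.009,0.008,0.05,0,0,-0.004],[0.009,0.008,0.08,0,0,-0.004],[0.009,0.008,0.115,0,0,-0.004],[0.009,0.008,0.115,0,0,-0.004]]])

```text
clock: 35.55
eef_pos: [517.3, 195.6, 91.4]
tcp_rot: [-3.138, 0.697, 2.628]
contact_force: [-1.0, 0.3, -1.3]
opening: 0.307
```

```bash
python3 -c "
from h import *
f=heldw();save('w18',f)
R=bayR(1);s=inc(bay(2)+12*R[:,2]-9*R[:,0],R);print(s['eef_pos'],s['qpos'],s['contact_force'])"
```

```text
held x end [ 96.1 132.5] pitch 11.8 top z -24.9
inc [-0.002, -0.0, 0.002, -0.003, -0.001, 0.001] frac 1.0 rows 1.0
[516.74404416 195.41399095  91.75434501] [ 0.75603381  0.42954314  2.16199936 -1.1960768   0.72118542  0.70609149] [-0.53606448  0.08810415 -3.09960363]
```

View pics/w18.png

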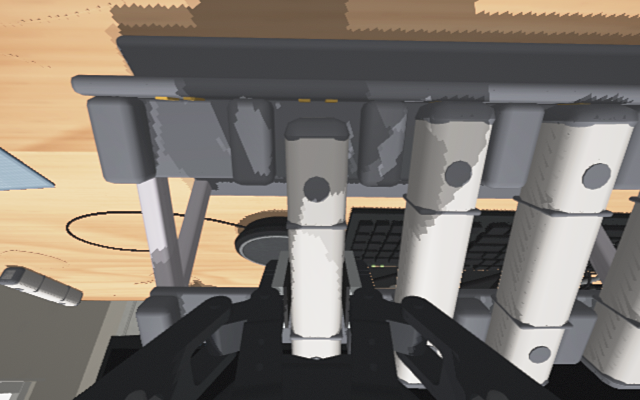

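carry_out(increments=[[[0.01,0,0,0,0,0],[0.01,0,0.003,0,0,0],[0.01,0,0.005,0,0,0]]])

```text
clock: 35.85
eef_pos: [514.7, 196.7, 88.4]
tcp_rot: [-3.138, 0.698, 2.628]
contact_force: [-0.8, 1.0, -2.9]
opening: 0.307
```

carry_out(increments=[[[0,0,0,0,0,0],[0,0,0,0,0,0],[0,0,0,0,0,0],[0,0,0,0,0,0],[0,0,0,0,0,0]]], hand=0.52)

```text
clock: 36.27
eef_pos: [515.1, 196.4, 88.6]
tcp_rot: [-3.139, 0.698, 2.627]
contact_force: [-0.3, -0.5, -0.2]
opening: 0.474
```

carry_out(increments=[[[0,0,-0.06,0,0,0],[0,0,-0.15,0,0,0],[0,0,-0.25,0,0,0],[0,0,-0.34,0,0,0],[0,0,-0.38,0,0,0]]])

```text
clock: 36.68
eef_pos: [429.2, 246.5, 207.9]
tcp_rot: [3.14, 0.697, 2.626]
contact_force: [1.1, -0.3, -0.2]
opening: 0.48
```

```bash
python3 -c "
from h import *
f=optics.grab_frame('wrist');save('w19',f)
s=inc([410,-30,215],down(148));print(s['eef_pos'],s['opening'],s['qpos'])
for w in wands(('scene','top')): print(w[0],np.round(w[1:],2))"
```

```text
inc [-0.24, -0.628, 0.179, 0.017, 0.666, 0.039] frac 1.0 rows 7.0
[429.37456255 247.46476813 208.91230609] 0.47904457634524283 [ 0.98622054  0.18086147  2.13232653 -0.87736047  0.98502409  0.49569792]
scene [   0.6   577.22 -395.12  -34.12  156.55   29.05   27.85]
top [   0.96  581.91 -397.92  -33.68  151.18   23.21   28.92]
top [2.8000e-01 5.0196e+02 1.9188e+02 5.9790e+01 1.8737e+02 1.1802e+02
 3.7170e+01]
```

View pics/w19.png

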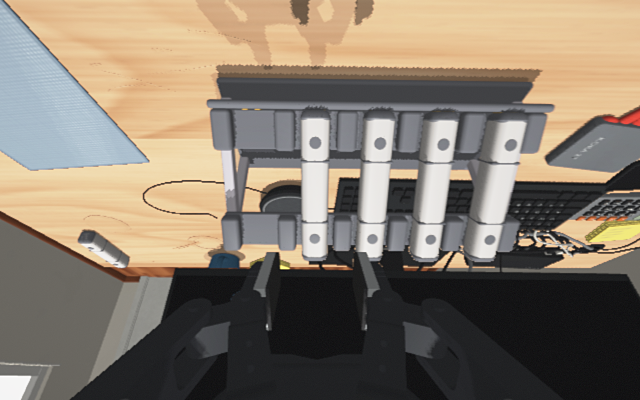

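Four wands are in bays 2 to 5. Last is wand E at (583,-395).

carry_out(increments=[[[-0.03,-0.08,0.02,0,0.1,0],[-0.06,-0.17,0.04,0,0.2,0],[-0.1,-0.26,0.06,0,0.3,0.01],[-0.13,-0.35,0.09,0.01,0.4,0.01],[-0.17,-0.44,0.12,0.01,0.5,0.02]]])

```text
clock: 37.35
eef_pos: [416.9, 99.4, 208.6]
tcp_rot: [-3.123, 0.279, 2.61]
contact_force: [0.1, 1.3, -0.6]
opening: 0.48
```

```bash
python3 -c "
from h import *
s=inc([430,-130,200],down(147));print(s['eef_pos'],s['opening'])"
```

```text
inc [-0.301, -0.476, 0.117, -0.011, 0.266, 0.04] frac 1.0 rows 6.0
[416.88536281  99.44827984 208.61982844] 0.47985462401943235
```

carry_out(increments=[[[-0.05,-0.08,0.02,0,0.05,0],[-0.1,-0.16,0.04,0,0.1,0.01],[-0.16,-0.25,0.06,0,0.15,0.02],[-0.21,-0.34,0.08,-0.01,0.2,0.03],[-0.26,-0.42,0.1,-0.01,0.26,0.04]]])

```text
clock: 37.77
eef_pos: [425.1, -93.8, 202.1]
tcp_rot: [-3.141, 0.007, 2.564]
contact_force: [2.6, 0.4, 0.7]
opening: 0.48
```

```bash
python3 -c "
from h import *
s=inc([583,-395,130],down(146));print(s['eef_pos'],s['opening'])"
```

```text
inc [-0.741, -0.415, 0.185, -0.0, 0.006, 0.015] frac 1.0 rows 9.0
[425.123536   -93.79814164 202.11398532] 0.4799098075030294
```

carry_out(increments=[[[-0.08,-0.05,0.02,0,0,0],[-0.17,-0.1,0.04,0,0,0],[-0.25,-0.14,0.06,0,0,0],[-0.33,-0.19,0.08,0,0,0.01],[-0.42,-0.23,0.1,0,0,0.01]]])

```text
clock: 38.18
eef_pos: [516.0, -263.1, 162.2]
tcp_rot: [-3.139, 0.006, 2.552]
contact_force: [0.5, 1.2, 0.8]
opening: 0.482
```

carry_out(increments=[[[-0.08,-0.04,0.02,0,0,0],[-0.16,-0.09,0.04,0,0,0],[-0.24,-0.13,0.06,0,0,0],[-0.28,-0.155,0.08,0,0,0],[-0.28,-0.155,0.08,0,0,0]]])

```text
clock: 38.6
eef_pos: [575.9, -378.1, 129.8]
tcp_rot: [-3.139, 0.007, 2.552]
contact_force: [-0.3, 0.6, -1.0]
opening: 0.475
```

```bash
python3 -c "
from h import *
for w in wands(('wrist',)): print(w[0],np.round(w[1:],2))
s=inc([583,-395,40],down(146));print(s['eef_pos'],s['opening'])"
```

```text
wrist [   0.92  582.16 -394.7   -34.18  156.73   28.     26.53]
inc [-0.044, -0.031, 0.229, -0.001, 0.005, 0.005] frac 1.0 rows 3.0
[ 575.00530669 -374.61884037  131.32603224] 0.4812812513088703
```

carry_out(increments=[[[-0.042,-0.03,0.05,0,0.004,0],[-0.042,-0.03,0.12,0,0.004,0],[-0.042,-0.03,0.19,0,0.004,0],[-0.042,-0.03,0.22,0,0.004,0],[-0.042,-0.03,0.22,0,0.004,0]]])

```text
clock: 39.12
eef_pos: [582.2, -391.7, 42.8]
tcp_rot: [-3.14, -0.001, 2.556]
contact_force: [-0.8, -0.2, 0.6]
opening: 0.484
```

```bash
python3 -c "
from h import *
for w in wands(('wrist',)): print(w[0],np.round(w[1:],2))
s=inc([582.7,-395.2,0.5],down(146));print(s['eef_pos'],s['opening'])"
```

```text
wrist [   0.76  582.44 -395.    -33.97  157.67   27.94   26.55]
inc [0.002, -0.007, 0.116, -0.001, 0.005, 0.007] frac 1.0 rows 2.0
[ 584.78180185 -393.34291001   46.75766323] 0.48030166808375674
```

carry_out(increments=[[[0.002,-0.006,0.03,0,0.003,0.005],[0.002,-0.006,0.06,0,0.003,0.005],[0.002,-0.006,0.09,0,0.003,0.005],[0.002,-0.006,0.111,0,0.003,0.005],[0.002,-0.006,0.111,0,0.003,0.005]]])

```text
clock: 39.63
eef_pos: [581.8, -394.6, -0.7]
tcp_rot: [-3.141, -0.001, 2.55]
contact_force: [-0.6, 0.1, -0.2]
opening: 0.477
```

carry_out(increments=[[[0,0,0,0,0,0],[0,0,0,0,0,0],[0,0,0,0,0,0],[0,0,0,0,0,0],[0,0,0,0,0,0]]], hand=1)

```text
clock: 40.05
eef_pos: [583.2, -395.5, 2.0]
tcp_rot: [-3.141, 0.003, 2.55]
contact_force: [0.2, 0.4, -4.0]
opening: 0.303
```

carry_out(increments=[[[0,0,-0.04,0,0,0],[0,0,-0.1,0,0,0],[0,0,-0.15,0,0,0],[0,0,-0.15,0,0,0],[0,0,-0.15,0,0,0]]])

```text
clock: 40.47
eef_pos: [584.1, -396.1, 64.1]
tcp_rot: [-3.14, 0.006, 2.55]
contact_force: [-0.2, -0.1, -4.1]
opening: 0.305
```

```bash
python3 -c "
from h import *
feel();avgfeel();inc([430,-60,230],down(150))"
python3 - <<'E'
from ik import *
for fl in (0,1):
  for t in (40,38,36):
    R=bayR(fl,t)
    for d in (-100,10):
        q,c=ik(bay(1)+d*R[:,2],R,np.array([.6,.3,2.1,-1.1,.8,-2.5 if fl==0 else .6]));print(fl,t,d,q.round(2),c)
E
```

```text
held x end [77.4 78.2] pitch 0.8 top z -26.6
[ 583.13052521 -395.42238242   62.47623696] q [-0.6   0.64  1.56 -0.    0.93 -1.58] op 0.304 F [ 0.42 -1.24  3.5 ] t [-0.006  0.169 -0.004] rx mm -48.2
tau_y [0.171 0.106 0.151 0.126 0.114 0.182 0.116 0.149] mean 0.139 Fz 3.53 -> heavy at tool -x
inc [0.784, 0.482, -0.424, -0.001, 0.002, -0.065] frac 1.0 rows 10.0
0 40 -100 [ 0.75  0.14  2.24 -1.    0.82 -2.71] 4.462562096674267e-20
0 40 10 [ 0.59  0.35  2.23 -1.3   0.64 -2.49] 2.8369223196437405e-06
0 38 -100 [ 0.73  0.13  2.22 -0.95  0.8  -2.78] 1.2665482541464942e-28
0 38 10 [ 0.57  0.34  2.23 -1.24  0.61 -2.55] 1.9357568750551046e-21
0 36 -100 [ 0.71  0.12  2.21 -0.89  0.79 -2.85] 3.540233009709692e-19
0 36 10 [ 0.56  0.34  2.22 -1.18  0.59 -2.63] 1.9071758993525035e-23
1 40 -100 [ 0.75  0.14  2.24 -1.    0.82  0.43] 7.699834525761293e-25
1 40 10 [ 0.59  0.35  2.23 -1.3   0.64  0.66] 2.8369218148686793e-06
1 38 -100 [ 0.73  0.13  2.22 -0.95  0.8   0.36] 3.7236985582419026e-29
1 38 10 [ 0.57  0.34  2.23 -1.24  0.61  0.59] 6.641846239443719e-21
1 36 -100 [ 0.71  0.12  2.21 -0.89  0.79  0.29] 6.519670847841339e-19
1 36 10 [ 0.56  0.34  2.22 -1.18  0.59  0.52] 9.737167144347222e-20
```

```bash
python3 - <<'E'
from ik import *
R1=bayR(0,38);p1=bay(1)-95*R1[:,2]+8*R1[:,0]
path(np.array([405,-20,240.]),down(225),p1,R1,np.array([-.05,.1,2.1,0,.9,-2.3]),6)
path(p1,R1,bay(1)+11*R1[:,2]+7*R1[:,0],R1,np.array([.7,.2,2.2,-.95,.8,-2.75]),3)
E
```

```text
0.0 [-0.05 -0.02  2.05 -0.    1.11 -2.41] 0.0
0.17 [ 0.11 -0.01  2.08 -0.14  1.06 -2.47] 0.0
0.33 [ 0.26  0.01  2.1  -0.29  1.01 -2.54] 0.0
0.5 [ 0.4   0.03  2.13 -0.45  0.96 -2.6 ] 0.0
0.67 [ 0.52  0.06  2.16 -0.61  0.91 -2.66] 0.0
0.83 [ 0.62  0.1   2.19 -0.77  0.85 -2.73] 0.0
1.0 [ 0.71  0.13  2.22 -0.95  0.79 -2.8 ] 0.0
0.0 [ 0.71  0.13  2.22 -0.95  0.79 -2.8 ] 0.0
0.33 [ 0.66  0.2   2.22 -1.03  0.72 -2.74] 0.0
0.67 [ 0.61  0.27  2.23 -1.13  0.66 -2.66] 0.0
1.0 [ 0.56  0.34  2.22 -1.24  0.61 -2.58] 0.0
```

carry_out(increments=[[[0.04,0.02,-0.08,0,0,0],[0.1,0.06,-0.14,0,0,-0.1],[0.18,0.11,-0.19,0,0,-0.2],[0.26,0.16,-0.23,0,0,-0.3],[0.34,0.21,-0.27,0,0,-0.4]]])

```text
clock: 41.33
eef_pos: [516.0, -248.4, 170.1]
tcp_rot: [-3.139, 0.002, 2.974]
contact_force: [0.5, 0.8, -3.0]
opening: 0.305
```

```bash
python3 -c "
from h import *
s=inc([405,-20,240],down(225));print(s['eef_pos'],s['opening'],s['qpos'])"
```

```text
inc [0.368, 0.516, -0.177, -0.003, 0.001, -0.91] frac 1.0 rows 8.0
[ 515.97556073 -248.37771783  170.10464186] 0.3045513437582982 [-4.50404475e-01  3.31159705e-01  1.80221905e+00 -1.66014938e-03
  1.00529608e+00 -1.85248889e+00]
```

carry_out(increments=[[[0.05,0.07,-0.03,0,0,-0.11],[0.1,0.14,-0.06,0,0,-0.22],[0.15,0.21,-0.09,0,0,-0.33],[0.2,0.28,-0.12,0,0,-0.44],[0.25,0.35,-0.15,0,0,-0.55]]])

```text
clock: 41.75
eef_pos: [441.2, -93.1, 229.4]
tcp_rot: [-3.138, 0.001, -2.733]
contact_force: [0.4, 0.8, -3.4]
opening: 0.308
```

```bash
python3 -c "
from h import *
s=inc([405,-10,240],down(227));print(s['eef_pos'],s['opening'],s['qpos'])"
```

```text
inc [0.0, 0.226, -0.027, -0.003, 0.0, -0.393] frac 1.0 rows 4.0
[441.16962241 -93.09382344 229.42212713] 0.30819087352021024 [-0.2097124   0.07171505  1.98656895 -0.00231922  1.08084036 -2.18836582]
```

carry_out(increments=[[[0,0.06,-0.01,0,0,-0.1],[0,0.12,-0.01,0,0,-0.2],[0,0.18,-0.02,0,0,-0.3],[0,0.21,-0.03,0,0,-0.38]]])

```text
clock: 42.08
eef_pos: [407.6, -15.2, 240.7]
tcp_rot: [-3.14, -0.001, -2.334]
contact_force: [-0.2, 0.0, -3.4]
opening: 0.305
```

```bash
python3 -c "
from h import *
R=bayR(0,38);s=inc(bay(1)-95*R[:,2]+8*R[:,0],R);print(s['eef_pos'],s['opening'],s['qpos'])"
```

```text
inc [-0.227, 0.173, 0.098, 0.344, 0.267, -1.0] frac 0.6 rows 16.0
[407.62584803 -15.2454322  240.70463255] 0.3053701113118326 [-3.94960450e-02 -1.49245905e-02  2.04925132e+00 -2.05118115e-03
  1.10610909e+00 -2.41704947e+00]
```

carry_out(increments=[[[-0.02,0.02,0,0.036,0.028,-0.105],[-0.05,0.04,0.01,0.072,0.056,-0.21],[-0.07,0.05,0.02,0.108,0.084,-0.315],[-0.09,0.07,0.03,0.144,0.112,-0.42],[-0.12,0.09,0.04,0.18,0.14,-0.526]]])

```text
clock: 42.5
eef_pos: [416.7, 42.9, 224.7]
tcp_rot: [-2.997, -0.193, -1.796]
contact_force: [-0.0, 0.2, -4.3]
opening: 0.303
```

```bash
python3 -c "
from h import *
R=bayR(0,38);s=inc(bay(1)-95*R[:,2]+8*R[:,0],R);print(s['eef_pos'],s['opening'],s['qpos'])"
```

```text
inc [-0.301, 0.044, 0.047, 0.344, 0.264, -1.0] frac 0.88 rows 11.0
[416.73950257  42.87520369 224.66391586] 0.3031347054646594 [ 0.2967719   0.0050208   2.09357348 -0.27985546  1.02922578 -2.49074385]
```

carry_out(increments=[[[-0.03,0,0,0.036,0.028,-0.105],[-0.06,0.01,0.01,0.072,0.056,-0.21],[-0.09,0.01,0.01,0.108,0.084,-0.315],[-0.13,0.02,0.02,0.144,0.112,-0.42],[-0.16,0.02,0.02,0.18,0.14,-0.526]]])

```text
clock: 42.92
eef_pos: [423.8, 104.7, 202.9]
tcp_rot: [-2.976, -0.428, -1.249]
contact_force: [-0.1, -0.2, -4.2]
opening: 0.309
```

```bash
python3 -c "
from h import *
R=bayR(0,38);s=inc(bay(1)-95*R[:,2]+8*R[:,0],R);print(s['eef_pos'],s['opening'],s['qpos'])"
```

```text
inc [-0.174, -0.067, 0.009, 0.212, 0.163, -0.613] frac 1.0 rows 6.0
[423.78535296 104.69227818 202.94763967] 0.30945080669564473 [ 0.5960857   0.06130837  2.15989935 -0.5699921   0.9502591  -2.55939236]
```

carry_out(increments=[[[-0.03,-0.01,0,0.036,0.028,-0.105],[-0.06,-0.02,0,0.072,0.056,-0.21],[-0.09,-0.03,0,0.108,0.084,-0.315],[-0.12,-0.05,0,0.144,0.112,-0.42],[-0.15,-0.06,0,0.18,0.14,-0.526]]])

```text
clock: 43.33
eef_pos: [429.5, 166.0, 182.3]
tcp_rot: [-3.105, -0.637, -0.629]
contact_force: [0.6, -0.7, -3.2]
opening: 0.303
```

carry_out(increments=[[[0,0,0,0.01,0.008,-0.03],[0,0,0,0.015,0.01,-0.05],[0,0,0,0.015,0.01,-0.05]]])

```text
clock: 43.58
eef_pos: [428.7, 163.9, 182.3]
tcp_rot: [-3.128, -0.647, -0.571]
contact_force: [0.3, -0.3, -3.6]
opening: 0.3
```

```bash
python3 -c "
from h import *
f=heldw();save('w20',f);R=bayR(0,38);s=inc(bay(1)-40*R[:,2]+7*R[:,0],R);print(s['eef_pos'],s['opening'],s['qpos'])"
```

```text
held x end [78.3 79. ] pitch 0.8 top z -25.1
inc [-0.022, -0.023, 0.145, 0.02, 0.015, -0.044] frac 1.0 rows 2.0
[429.08854791 163.88528106 182.53373509] 0.3055916975293893 [ 0.82582507  0.12518994  2.25276368 -0.90255051  0.85338379 -2.67151201]
```

View pics/w20.png

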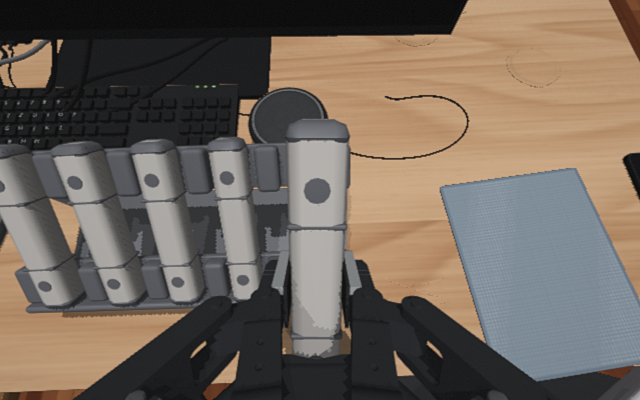

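carry_out(increments=[[[-0.02,-0.022,0,0.02,0.015,-0.044],[-0.02,-0.022,0.03,0.02,0.015,-0.044],[-0.02,-0.022,0.08,0.02,0.015,-0.044],[-0.02,-0.022,0.13,0.02,0.015,-0.044],[-0.02,-0.022,0.13,0.02,0.015,-0.044]]])

```text
clock: 44.05
eef_pos: [455.7, 157.1, 134.5]
tcp_rot: [3.139, -0.663, -0.516]
contact_force: [-0.4, -1.4, -3.1]
opening: 0.303
```

carry_out(increments=[[[0,0,0,0,0,0],[0,0,0,0,0,0],[0,0,0,0,0,0]]])

```text
clock: 44.3
eef_pos: [455.5, 159.1, 136.9]
tcp_rot: [-3.141, -0.664, -0.515]
contact_force: [0.1, -0.1, -4.0]
opening: 0.301
```

```bash
python3 -c "
from h import *
R=bayR(0,38);s=inc(bay(1)+9*R[:,2]+7*R[:,0],R);print(s['eef_pos'],s['opening'],s['qpos'])"
```

```text
inc [-0.003, 0.001, 0.139, -0.001, -0.001, 0.0] frac 1.0 rows 2.0
[455.46619063 159.08950857 136.91248693] 0.30099320364135645 [ 0.77339239  0.23947126  2.27641055 -1.07358724  0.73822145 -2.55807048]
```

carry_out(increments=[[[-0.003,0.001,0.03,0,0,0],[-0.003,0.001,0.06,0,0,0],[-0.003,0.001,0.1,0,0,0],[-0.003,0.001,0.137,0,0,0],[-0.003,0.001,0.137,0,0,0]]])

```text
clock: 44.72
eef_pos: [484.3, 142.5, 91.9]
tcp_rot: [3.141, -0.664, -0.513]
contact_force: [-1.0, 0.7, -2.2]
opening: 0.304
```

```bash
python3 -c "
from h import *
f=heldw();save('w21',f);R=bayR(0,38);s=inc(bay(1)+12*R[:,2]+7*R[:,0],R);print(s['eef_pos'],s['contact_force'],s['qpos'])"
```

```text
held x end [79.1 79.6] pitch 0.1 top z -25.4
inc [0.0, -0.001, 0.008, -0.0, -0.001, 0.002] frac 1.0 rows 1.0
[483.82422534 142.42994395  92.33211648] [ 0.01452839  0.27518754 -3.99016688] [ 0.69146559  0.35498657  2.27822438 -1.25005974  0.65166847 -2.41958889]
```

View pics/w21.png

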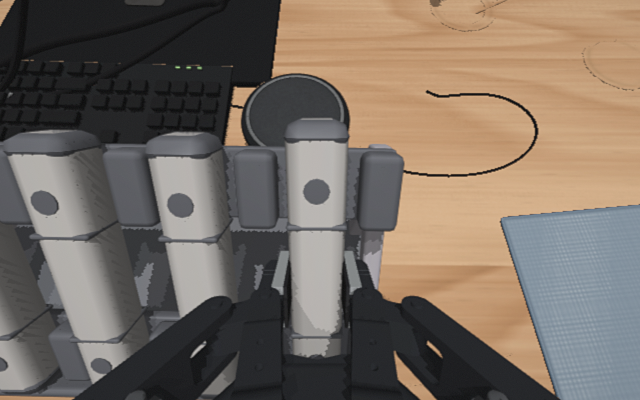

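carry_out(increments=[[[-0.005,0,0.003,0,0,0],[-0.006,0,0.006,0,0,0],[-0.006,0,0.006,0,0,0]]])

```text
clock: 45.02
eef_pos: [483.1, 143.1, 89.8]
tcp_rot: [-3.141, -0.665, -0.513]
contact_force: [-5.6, 1.7, 4.9]
opening: 0.309
```

carry_out(increments=[[[0,0,0,0,0,0],[0,0,0,0,0,0],[0,0,0,0,0,0],[0,0,0,0,0,0],[0,0,0,0,0,0]]], hand=0.52)

```text
clock: 45.43
eef_pos: [483.3, 142.7, 88.9]
tcp_rot: [3.141, -0.664, -0.512]
contact_force: [0.3, -0.7, 0.5]
opening: 0.48
```

carry_out(increments=[[[0,0,-0.06,0,0,0],[0,0,-0.15,0,0,0],[0,0,-0.25,0,0,0],[0,0,-0.34,0,0,0],[0,0,-0.38,0,0,0]]])

```text
clock: 45.85
eef_pos: [400.6, 190.1, 211.3]
tcp_rot: [-3.139, -0.663, -0.514]
contact_force: [1.1, 0.7, 0.6]
opening: 0.482
```

```bash
cat > fin.py <<'E'
from h import *
import sys
f=optics.grab_frame('wrist');save(sys.argv[1],f);P=cloud(f);s=sense();print(s['eef_pos'],s['contact_force'],s['clock'])
R=bayR(0);X=R[:,0];Y=np.array([-np.sin(np.radians(RY)),np.cos(np.radians(RY)),0]);N=-R[:,2]
for k in range(1,6):
    Q=P-bay(k);B=np.stack([Q@X,Q@Y,Q@N],-1)
    m=(f['range_z']>0)&(np.abs(B[...,0])<100)&(np.abs(B[...,1])<13)&(B[...,2]>6)&(B[...,2]<30)
    q=B[m]
    if len(q)>100: print(k,len(q),'along',np.percentile(q[:,0],[1,99]).round(1),'top',np.median(q[:,2]).round(1),'slope err deg',np.degrees(np.arctan(np.polyfit(q[:,0],q[:,2],1)[0])).round(1))
for c in('top','scene'):
    optics.grab_frame(c)
    for t in('wand_1','phone','mug','speaker_puck'): print(c,t,[(np.round(d['point']).tolist(),round(d['confidence'],2)) for d in nets.tip_of(t,c)])
E
python3 fin.py w22
```

```text
[400.92936989 190.98591893 212.33093491] [2.09609808 1.16847818 2.83485352] 45.9
1 3769 along [-85.6  77.7] top 14.6 slope err deg 0.2
2 3417 along [-68.1  78.7] top 14.0 slope err deg -0.2
3 3607 along [-84.   78.9] top 13.2 slope err deg 0.3
4 3563 along [-82.7  80.4] top 12.5 slope err deg 0.1
5 3998 along [-79.7  80.6] top 11.6 slope err deg 0.0
top wand_1 [([531.0, 256.0, 99.0], 0.9), ([475.0, 149.0, 97.0], 0.85), ([570.0, 306.0, 100.0], 0.8), ([509.0, 201.0, 101.0], 0.8), ([600.0, 366.0, 92.0], 0.62), ([633.0, 84.0, 2.0], 0.22)]
top phone [([505.0, 200.0, 94.0], 0.73), ([266.0, -270.0, -0.0], 0.6)]
top mug [([760.0, -202.0, 0.0], 0.85)]
top speaker_puck [([630.0, 83.0, -0.0], 0.95)]
scene wand_1 [([568.0, 306.0, 98.0], 0.93), ([506.0, 202.0, 98.0], 0.82), ([537.0, 253.0, 92.0], 0.76), ([472.0, 151.0, 101.0], 0.68), ([598.0, 364.0, 97.0], 0.56)]
scene phone [([264.0, -275.0, -3.0], 0.82)]
scene mug [([764.0, -204.0, -4.0], 0.63), ([534.0, 253.0, 92.0], 0.24)]
scene speaker_puck [([631.0, 86.0, 1.0], 0.97), ([570.0, 308.0, 96.0], 0.44)]
```

View pics/w22.png

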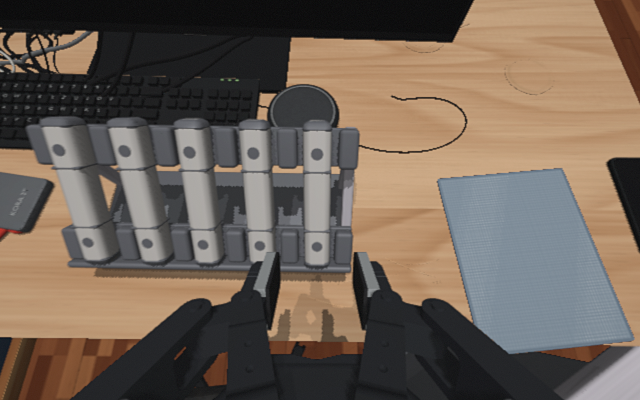

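All five wands are seated with their upper ends in line, within 3 mm of the bay points along the slope. The phone, mug and speaker have not moved, and the gripper is clear of everything. Handing in.

```bash
python3 -c "
from h import *
print(r.sign_off())"
```

```text
the job is handed in; nothing more can be done
None
```

All five wands are in the rack, one in each of bays 1 to 5, and the job is handed in at about 46 s on the robot's clock. No verdict was reported.

I lifted each wand at mid-length and read the wrist moment to find the heavy end. Each reading was 0.10 to 0.14 N m, with a clear sign. Two wands (bays 1 and 3) had to be turned end for end so the battery end went down against the foot stop.

**Last checks:**
- **Along the slope:** from the wrist camera's depth, each wand's middle is within about 3 mm of its bay point, judged by the upper ends. The lower-end readings were rougher because the foot stop and the gripper got in the way.
- **Angle:** every wand lies within 0.3° of the 40° slope.
- **Position in the bays:** the networks put all five wands within about 8 mm of the bay points in both the top and scene cameras.
- **Phone, mug and speaker:** all within about 3 mm of where they started, apart from one false "phone" report on a seated wand.
- **Robot:** the gripper was about 150 mm clear of the rack at hand-in.

**Disagreements:**
- **Fingertip distance:** the fingertips really sit about 30 mm farther back than `r.tip_reach` says. My first grasp closed above the wand because of this, and I then worked from the camera measurement.
- **Heavy ends:** nothing visible shows which end is heavy, so the battery-end-down result rests on the wrist moment readings alone.

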